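# Load the autosampler carousel in run order and switch it on

## Robot

A 6-joint arm with a two-finger parallel gripper is mounted at the origin on the work surface. World frame = base frame: x ahead of the robot, y to its left, z up, the work surface at z = 0. Lengths are in mm, angles in rad, forces in N, time in s.
With the tool pointing down it reaches from about 275 to 750 mm from the base axis. Payload 10.2 kg.
Tool frame: the origin (TCP) lies between the finger pads; the fingertips stand 25 mm ahead of it and the grasp point (between the pads) lies 6 mm ahead of it; z points along the fingers, y is the line along which they close (so a half turn about z gives the same grasp; the last joint's range is limited). The gripper opens to 85 mm and grips with 20 to 120 N. Pads are 22 mm wide; open, the fingers measure 114 mm over their backs; the gripper's body (76 mm by 85 mm) begins 54 mm behind the grasp point. The pads swing forward as they close: fully open they stand 13 mm farther back than shut.
Start: joints at [-1.543, 0.313, 1.498, -0, 1.331, -0.223], TCP at [130.28, -508.585, 256.294] pointing down, gripper open.
Joint ranges: [-2.94, 2.94], [-0.97, 2.17], [0.19, 2.56], [-1.23, 4.37], [0.02, 3.11], [-2.88, 2.88]. Speed limits (rad/s): [2.39, 2.39, 3.01, 3.14, 3.14, 3.14].

## Interface

Orientations are given as a unit quaternion [w, x, y, z].
In Python, from rig import ctrl, eyes, finish_job gives the robot as it stands.
- The arm moves only by the tool step_arm, never from a script. Its argument "increments" is a list of rows, each an object of numbers: "dx", "dy", "dz": the shift along the tool's x, y, z in units of 25 mm (1.0 is 25 mm); "wx", "wy", "wz": the turn, a rotation vector about the tool's x, y, z in units of 6 degrees (1.0 is 6 degrees). A call has 1 to 5 rows; each row shifts and turns the commanded pose from where the row before left it, along the tool's axes as they then stand; what a row does not reach is not made up. A row lasts 1/10 s, in which the tool goes at most 50 mm and 8.59 degrees, less where a joint would pass 70% of its speed; a pose out of reach is approached as far as the arm can. A call is refused whole if a number of a shift passes 1 or a number of a turn 1, either way. A call with a gripper value outside its range is refused whole. "fingers" is the finger opening in mm, from 0 to 85.4, set as the call begins (left out, the last holds). The fingers move at their own pace and stop on an object; "squeeze" is the grip in N (left out, the last holds). Time passes only in rows, so rows that do not move let the fingers close. It gives the time, the measured TCP pose, the force, the opening and the grip force at its end, in the units of the state.
- ctrl.sense(): the state, without advancing time (a new reading comes with each control period).
- eyes.capture(name): name is "scene" or "top" or "wrist"; returns a dict with "frame" (384x512x3 uint8, blue, green, red), "fx", "fy", "cx", "cy" (pixels), "R" (3x3) and "t" (3): a world point X has camera coordinates R X + t; the wrist camera has in their place "tool_from_camera" (4x4, takes a point from camera to tool coordinates, whose origin is the TCP and whose axes are the flange's). Camera axes: x right, y down, z forward; pixel columns grow to the right and rows downward; lengths in mm; the calibration is good to about 2 mm. A picture is of the moment at which its call begins: read the wrist's pose just before it. There is no depth.
- finish_job(): hands the job in; it is judged then, once.
Trained networks look in the newest picture that a camera, given by its name, has taken for a name from the list of things; names that differ only in an ending like _2 or _b are one class to them, and where a whole thing is asked for, a point or a joint stands for the part that bears it (a point fixed in the world has none). Each returns a list of dicts, best first, with "p" (0 to 1); they miss things now and then, are a little off and sometimes report something else, mostly with a low value. They report only what shows in the picture. A call takes as long as a camera call. They do not tell look-alikes from the thing itself.
- eyes.cut_out(camera, label): "mask" (384x512 bool, what is visible of it).
- eyes.landmark_of(camera, label): "point" ([x, y, z] in mm, in the coordinates of the camera as it stood for that picture, good to about 4 mm: a listed point, or the origin of a listed thing).
The state is a dict: "time_s": time; "joints": joint angles; "dq": joint speeds; "tau": joint torques, N m; "eef_pos": TCP position; "ee_rot": TCP orientation; "force": force on the tool from outside, world axes, zero at the start; "wrist_torque": the same for the moment, N m; "grip_width": opening from 0.0 (shut) to 1.0 (fully open); "grip_force": force on a finger pad.
Only numpy, scipy, OpenCV 4.12 (cv2) and the standard library are available. Lean on these libraries where they do the work, as an engineer would, in place of code of your own. Each camera call takes 0.05 s, during which the arm holds its last target. There are 200 camera calls.

## Task

Load the autosampler for the next run while its power is still off: first put the blue-capped standard into carousel pocket 2, then the red-capped sample into pocket 3, lowering each upright right down into its pocket before you let go. Pocket 1, at the red home mark, already holds the white-capped blank and the numbers run clockwise seen from above. When both vials are in, turn the red handle on the yellow isolator clockwise from off to on, and leave all the other vials and glassware where they are.

Things in the scene. Friction and masses are not known exactly. Their poses are not given: they have to be found in the camera images.
- sampler: ivory autosampler housing fixed on the bench, 300 mm (x) by 280 mm (y), its top 55 mm above the bench; origin on the bench under the carousel axis, z up, key panel towards -x. The needle tower and its parked arm stand along the +x edge, at least 115 mm from the carousel axis, top 188 mm above the bench, the highest thing on the sampler
- carousel: round vial carousel on the sampler, fixed, turned differently at every start. Origin on its axis, 58 mm above the bench, z up. Ten grey cups on a circle of 85 mm radius, 36 degrees apart, round a drum of 66 mm radius, top 99 mm above the bench (small knob in the middle to 108 mm). Numbered clockwise seen from above by black dots on the white plate (a bar is five); red home mark at pocket 1
- pocket_1 (a point): pocket 1, at the red home mark, holding the white-capped blank: centre of the pocket's floor, z up. All pockets: floor 66 mm above the bench, bore 30.5 mm, 35 mm deep, cup 35.5 mm outside, mouth flared to about 34 mm in the top 4 mm, rim (40 mm outside) 101 mm above the bench; a seated vial's top is 161 mm above the bench
- pocket_2 (a point): pocket 2 (36 degrees clockwise of pocket 1, seen from above), empty at the start: centre of the pocket's floor, z up; same sizes as pocket 1
- pocket_3 (a point): pocket 3 (36 degrees clockwise of pocket 2), empty at the start: centre of the pocket's floor, z up; same sizes as pocket 1
- rack: blue vial rack fixed on the bench, 52 mm (x) by 236 mm (y), 42 mm high, origin under its centre, z up. Five round holes (30.5 mm bore, 34 mm deep, floor 8 mm above the bench) in one row along its y axis, 46 mm apart; four hold vials, in any order. Nothing stands beside the row, so a vial can be pinched across it (fingers closing along the rack's x)
- vial_blue: calibration standard: amber 40 ml glass vial with white label and blue screw cap, standing in the rack. 27.5 mm diameter up to 71 mm above its foot, then the 24.4 mm cap from 77 to 95 mm, 95 mm tall over all, about 65 g. Origin at the centre of its underside, z along its axis to the cap
- vial_red: sample: the same vial with a red cap, standing in the rack; origin at the centre of its underside, z up
- vial_green: bystander: the same vial with a green cap, in the rack; origin at the centre of its underside. Leave it alone
- vial_yellow: bystander: the same vial with a yellow cap, in the rack; origin at the centre of its underside. Leave it alone
- vial_white: blank: the same vial with a white cap, already seated in pocket 1; origin at the centre of its underside. Leave it there
- vial_black: bystander: the same vial with a black cap, seated in pocket 6; origin at the centre of its underside. Leave it there
- isolator: grey power isolator box screwed to the bench, 105 mm (x) by 90 mm (y), 62 mm high, with a 66 mm square yellow plate on top, 66 mm above the bench. Origin under its centre, z up. A black stroke at the plate's +y edge marks off, a green dot at its +x edge marks on
- handle_top (a point): top centre of the red isolator handle, on its axis, 104 mm above the bench. The handle is a bar 56 mm long, 14 mm thick, 28 mm high on a round foot (23 mm radius, top 76 mm above the bench). This frame turns with the handle: z up, the bar along its y axis, a white stroke at the +y end. Off: stroke towards the box's +y; on: towards the box's +x
- iso_handle (a joint): angle of the isolator handle: 0 = off, grows clockwise seen from above to 1.57 = on, a quarter turn, with a stop at each end. A detent (about 0.13 N m to start it) holds it at either end; past half way it snaps on by itself to the far end when let go
- reagent: bystander: amber reagent bottle, 68 mm diameter, 150 mm tall, blue cap, free-standing behind the rack at the right; origin at the centre of its underside
- beaker: bystander: glass beaker, 70 mm at the rim, 85 mm tall, free-standing to the right of the rack; origin at the centre of its underside
Things that resemble listed ones, but are neither listed nor needed, are in the scene too. What is shaped like the isolator but purple is not meant.

How it is judged (in metres and radians):
On the way, in this order (a step that is already met when the one before it is completed fails the run):
1. the blue-capped standard stands fully home in pocket 2, released, with the isolator still off (horizontal distance between vial_blue and pocket_2 below 0.005 m and z of vial_blue in the frame of pocket_2 below 0.006 m and angle between vial_blue's own z axis and vertical below 0.12 rad and contact force between the fingers and vial_blue below 0.05 N and value of joint iso_handle below 0.2 rad), for 0.2 s.
2. then the red-capped sample stands fully home in pocket 3, released, with the blue one still in pocket 2 and the isolator still off (horizontal distance between vial_red and pocket_3 below 0.005 m and z of vial_red in the frame of pocket_3 below 0.006 m and angle between each of vial_red, vial_blue's own z axis and vertical below 0.12 rad and contact force between the fingers and vial_red below 0.05 N and horizontal distance between vial_blue and pocket_2 below 0.005 m and z of vial_blue in the frame of pocket_2 below 0.006 m and value of joint iso_handle below 0.2 rad), for 0.2 s.
3. then the isolator handle is turned to on (value of joint iso_handle above 1.4 rad), for 0.2 s.
At the end, for the whole second after the job is handed in: Blue-capped vial in pocket 2, red-capped vial in pocket 3 and white-capped vial in pocket 1, each within 5 mm of the pocket's centre, its foot less than 6 mm above the pocket's floor, leaning less than 0.12 rad and at rest; the isolator handle on (joint above 1.4 rad) (horizontal distance between vial_blue and pocket_2 below 0.005 m and z of vial_blue in the frame of pocket_2 below 0.006 m and angle between each of vial_blue, vial_red, vial_white's own z axis and vertical below 0.12 rad and horizontal distance between vial_red and pocket_3 below 0.005 m and z of vial_red in the frame of pocket_3 below 0.006 m and horizontal distance between vial_white and pocket_1 below 0.005 m and z of vial_white in the frame of pocket_1 below 0.006 m and value of joint iso_handle above 1.4 rad and linear speed of each of vial_blue, vial_red, vial_white below 0.02 m/s); the robot touches nothing.
It fails at once if the isolator is turned on (past half way) before both vials are home in their pockets (value of joint iso_handle above 0.8 rad and not (horizontal distance between vial_blue and pocket_2 below 0.005 m and z of vial_blue in the frame of pocket_2 below 0.006 m and angle between each of vial_blue, vial_red's own z axis and vertical below 0.12 rad and horizontal distance between vial_red and pocket_3 below 0.005 m and z of vial_red in the frame of pocket_3 below 0.006 m)).
It fails at once if the blue-capped or red-capped vial is let go over the carousel with its foot more than 15 mm above the pocket floor (dropped in) ((contact force between the fingers and vial_blue below 0.05 N and horizontal distance between vial_blue and carousel below 0.12 m and z of vial_blue in the frame of carousel above 0.023 m) or (contact force between the fingers and vial_red below 0.05 N and horizontal distance between vial_red and carousel below 0.12 m and z of vial_red in the frame of carousel above 0.023 m)).
It fails at once if one of the other vials is moved by more than 15 mm (distance of any of vial_white, vial_black, vial_green, vial_yellow from where it was at the start of the episode above 0.015 m).
It fails at once if the reagent bottle or the beaker is pushed by more than 30 mm or tipped by more than 0.5 rad (distance of any of reagent, beaker from where it was at the start of the episode above 0.03 m or angle between any of reagent, beaker's own z axis and vertical above 0.5 rad).
It also fails if it takes over 72 s, if anything falls off the work surface, if the arm or the gripper's body presses on something with over 40 N, if the wrist force passes 120 N, or if a joint passes its speed limit or range.

## Working session

There is one attempt and no reset: what is moved stays moved. The work goes in short steps, Python scripts to look and compute and a tool call to move; the robot and the scene stay as the last step left them, time stands still between calls to the robot, and variables do not carry over. Pictures are saved under pics/ and viewed, at most 11 in all, crops included, and the job is handed in when it is done.

Besides the shell and the picture viewer there is one more tool, called after "Request:" as name(argument=value, ...), one argument or row to a line, values as JSON. step_arm: Moves the arm, as the interface text tells. Its arguments: {"type":"object","properties":{"increments":{"type":"array"},"fingers":{"type":"number"},"squeeze":{"type":"number"}},"required":["increments"]}

```bash
mkdir -p pics; ls
cat > h.py <<'E'
import numpy as np, cv2
from rig import ctrl, eyes, finish_job
from scipy.spatial.transform import Rotation as Ro
def toolT():
    s=ctrl.sense(); q=s["ee_rot"]
    T=np.eye(4); T[:3,:3]=Ro.from_quat([q[1],q[2],q[3],q[0]]).as_matrix(); T[:3,3]=s["eef_pos"]; return T
def cap(cam):
    T=toolT(); c=eyes.capture(cam)
    if cam=="wrist": W=T@np.array(c["tool_from_camera"])
    else:
        W=np.eye(4); R=np.array(c["R"]); W[:3,:3]=R.T; W[:3,3]=-R.T@np.array(c["t"])
    c["W"]=W; return c
def lm(c,cam,label):
    return [(np.round((c["W"]@np.r_[d["point"],1])[:3],1),round(d["p"],2)) for d in eyes.landmark_of(cam,label)]
def proj(c,X):
    p=np.linalg.inv(c["W"])@np.r_[X,1]; return np.array([c["fx"]*p[0]/p[2]+c["cx"],c["fy"]*p[1]/p[2]+c["cy"]])
def ray(c,uv,z):
    d=c["W"][:3,:3]@np.array([(uv[0]-c["cx"])/c["fx"],(uv[1]-c["cy"])/c["fy"],1]); o=c["W"][:3,3]
    return o+d*(z-o[2])/d[2]
E
python3 - <<'E'
from h import *
print(ctrl.sense())
for cam in ["top","scene"]:
    c=cap(cam); cv2.imwrite(f"pics/{cam}0.png",c["frame"]); print(cam,c["W"].round(2).tolist(),c["fx"])
    for l in ["sampler","carousel","pocket_1","pocket_2","pocket_3","rack","vial_blue","vial_red","vial_green","vial_yellow","vial_white","vial_black","isolator","handle_top","reagent","beaker"]:
        print(l,[(a.tolist(),p) for a,p in lm(c,cam,l)][:6])
E
```

```text
pics
{'time_s': 0.0, 'joints': array([-1.54340833e+00,  3.13455974e-01,  1.49840362e+00,  1.80985361e-05,
        1.33097662e+00, -2.23410067e-01]), 'dq': array([ 0.00105079,  0.00061256, -0.00051852, -0.00251199,  0.00228879,
       -0.00116819]), 'tau': array([ 5.11172493e-05, -4.12264431e+01, -2.59742260e+01, -1.87015826e-04,
        4.11340196e-03, -1.11711344e-06]), 'eef_pos': array([ 130.27429603, -508.36619779,  255.74458708]), 'ee_rot': array([-6.17935715e-04,  9.92147917e-01,  1.25068479e-01,  6.95905290e-05]), 'force': array([-0.01055561,  0.49834325,  0.03882966]), 'wrist_torque': array([ 0.01750061, -0.00387131, -0.02656056]), 'grip_force': 0.0, 'grip_width': 0.9959014577725593}
top [[0.03, -0.99, 0.11, 376.46], [-1.0, -0.03, -0.01, -78.5], [0.02, -0.11, -0.99, 1270.7], [0.0, 0.0, 0.0, 1.0]] 390.40548855741514
sampler []
carousel [([604.6, 248.2, 57.0], 0.95)]
pocket_1 [([540.2, 195.2, 65.3], 0.75), ([585.4, 163.9, 65.2], 0.65), ([520.1, 245.5, 67.7], 0.58)]
pocket_2 [([540.2, 195.2, 65.3], 0.75), ([585.4, 163.9, 65.2], 0.65), ([520.1, 245.5, 67.7], 0.58)]
pocket_3 [([540
[... 1280 characters left out ...]
ial_red [([504.8, -274.4, 6.3], 0.81), ([514.9, 245.2, 66.0], 0.31)]
vial_green [([519.6, -184.6, 7.3], 0.69), ([605.1, 246.6, -1.6], 0.35)]
vial_yellow [([498.1, -318.5, 4.7], 0.76), ([464.2, -482.5, 4.6], 0.45), ([607.7, 247.5, 53.3], 0.3)]
vial_white [([582.6, 164.5, 67.6], 0.76), ([508.6, -231.9, -2.7], 0.67), ([529.5, -138.4, 7.4], 0.44)]
vial_black [([677.0, -124.4, -1.8], 0.6), ([518.1, 237.9, 62.5], 0.55), ([584.9, 158.6, 63.9], 0.33)]
isolator [([678.8, -123.5, 0.6], 0.95), ([302.4, -196.0, -0.3], 0.86)]
handle_top [([675.2, -116.9, 103.8], 0.66), ([307.9, -194.6, 107.6], 0.5)]
reagent [([683.2, -411.0, 1.4], 0.79)]
beaker [([465.8, -483.2, 1.3], 0.83), ([516.1, 239.7, 65.2], 0.45)]
```

```bash
python3 -c "
import cv2
a=cv2.imread('pics/top0.png');cv2.imwrite('pics/top0b.png',cv2.resize(a,(800,600),interpolation=cv2.INTER_CUBIC))
b=a[60:190,60:240]; print(a.shape)
"
```

```text
(384, 512, 3)
```

View pics/top0b.png

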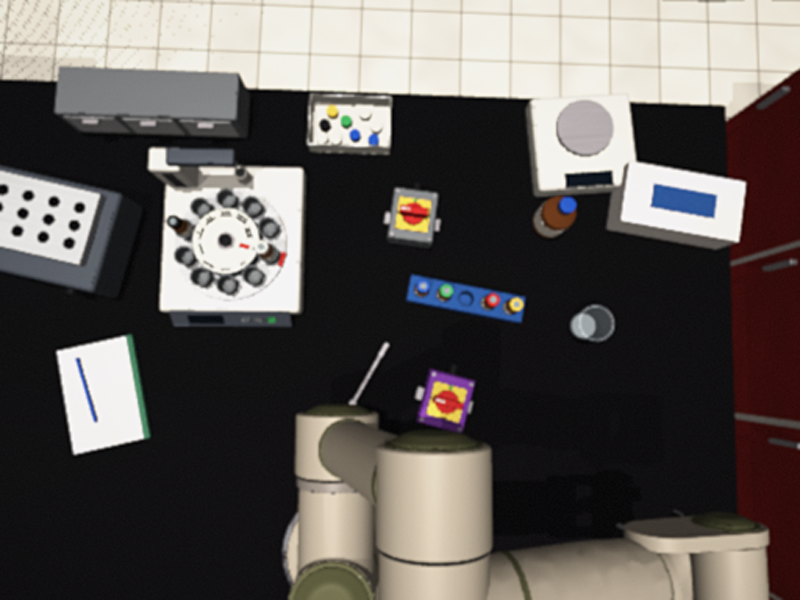

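View pics/scene0.png

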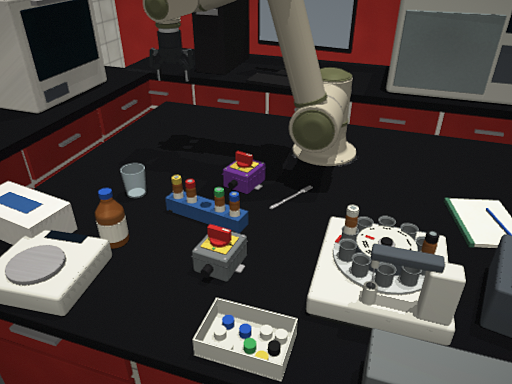

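Top image: the rack caps run blue (423,287), green (446,290), empty (465,298), red (492,299), yellow (516,304). The grey isolator with the real handle is at (413,214). The white vial is at the red home mark (270,255), so pockets 2 and 3 should be at (253,278) and (228,285).

Look-alikes I'm ruling out:
- **Blue:** loose blue caps in the tray (355,135) and (373,140), and the reagent cap (567,205).
- **Red:** the purple isolator (446,400).

I'm moving over the rack for a close check.

Request:
step_arm(
  increments=[
    {"dx":1,"wz":-1},
    {"dx":1,"wz":-1},
    {"dx":1,"wz":-1},
    {"dx":1,"wz":-1},
    {"dx":1,"wz":-1},
  ],
  fingers=85,
  squeeze=40,
)

```text
invalid input at $.increments[0]: expected keys dx, dy, dz, wx, wy, wz
```

Request:
step_arm(
  increments=[
    {"dx":1,"wz":-1},
    {"dx":1,"wz":-1},
    {"dx":1,"wz":-1},
    {"dx":1,"wz":-1},
    {"dx":1,"wz":-1},
  ],
)

```text
invalid input at $.increments[0]: expected keys dx, dy, dz, wx, wy, wz
```

Request:
step_arm(
  increments=[
    {"dx":0.8,"dy":1,"wz":-1},
    {"dx":0.8,"dy":1},
    {"dx":0.8,"dy":1},
    {"dx":0.8,"dy":1},
    {"dx":0.8,"dy":1},
  ],
)

```text
invalid input at $.increments[0]: expected keys dx, dy, dz, wx, wy, wz
```

Request:
step_arm(
  increments=[
    {"dx":0.8,"dy":1},
    {"dx":0.8,"dy":0.5},
    {"dx":0,"dy":0},
  ],
)

```text
invalid input at $.increments[0]: expected keys dx, dy, dz, wx, wy, wz
```

Run:
```python
from h import *
print(toolT().round(3).tolist(), ctrl.sense()["joints"].round(2))
c=cap("wrist"); print(c["W"].round(2).tolist()); print(np.round(c["tool_from_camera"],2).tolist(),c["fx"])
cv2.imwrite("pics/w1.png",c["frame"])
for l in ["rack","vial_blue","vial_red","vial_green","vial_yellow"]: print(l,lm(c,"wrist",l))
```

```text
[[0.969, 0.248, -0.0, 130.275], [0.248, -0.969, 0.0, -508.579], [0.0, -0.0, -1.0, 256.284], [0.0, 0.0, 0.0, 1.0]] [-1.54  0.31  1.5   0.    1.33 -0.22]
[[0.25, -0.92, -0.29, 204.78], [-0.97, -0.24, -0.08, -489.12], [0.0, 0.3, -0.95, 373.85], [0.0, 0.0, 0.0, 1.0]]
[[0.0, -0.95, -0.3, 77.0], [1.0, 0.0, 0.0, -0.36], [-0.0, -0.3, 0.95, -117.56], [0.0, 0.0, 0.0, 1.0]] 310.64431268687827
rack []
vial_blue []
vial_red []
vial_green []
vial_yellow []
```

View pics/w1.png

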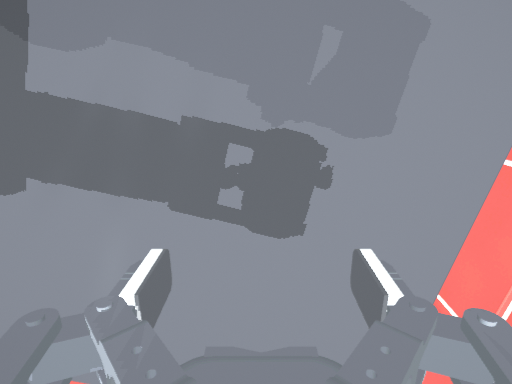

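All rows were refused, since every key is required. The picture shows only bare bench, with the fingers at (145,290) and (380,290). I'll resend with full rows.

Request:
step_arm(
  increments=[
    {"dx":1,"dy":0,"dz":0,"wx":0,"wy":0,"wz":-1},
    {"dx":1,"dy":0,"dz":0,"wx":0,"wy":0,"wz":-1},
    {"dx":1,"dy":0,"dz":0,"wx":0,"wy":0,"wz":-1},
    {"dx":1,"dy":0,"dz":0,"wx":0,"wy":0,"wz":-1},
    {"dx":1,"dy":0,"dz":0,"wx":0,"wy":0,"wz":-1},
  ],
  fingers=85,
  squeeze=40,
)

```text
time_s: 2.5
eef_pos: [241.9, -453.2, 256.2]
ee_rot: [-0.0, 0.925, 0.38, 0.0]
force: [0.3, -0.3, -0.0]
grip_width: 0.995
grip_force: 0.0
```

Request:
step_arm(
  increments=[
    {"dx":1,"dy":0,"dz":0,"wx":0,"wy":0,"wz":-1},
    {"dx":1,"dy":0,"dz":0,"wx":0,"wy":0,"wz":-1},
    {"dx":1,"dy":0,"dz":0,"wx":0,"wy":0,"wz":-1},
    {"dx":1,"dy":0,"dz":0,"wx":0,"wy":0,"wz":-1},
    {"dx":1,"dy":0,"dz":0,"wx":0,"wy":0,"wz":-1},
  ],
)

```text
time_s: 3.0
eef_pos: [310.0, -349.8, 256.3]
ee_rot: [0.0, 0.795, 0.606, 0.0]
force: [-0.3, 0.3, -1.5]
grip_width: 0.996
grip_force: 0.0
```

Request:
step_arm(
  increments=[
    {"dx":0.4,"dy":1,"dz":0,"wx":0,"wy":0,"wz":-1},
    {"dx":0.4,"dy":1,"dz":0,"wx":0,"wy":0,"wz":0},
    {"dx":0.4,"dy":1,"dz":0,"wx":0,"wy":0,"wz":0},
    {"dx":0.4,"dy":1,"dz":0,"wx":0,"wy":0,"wz":0},
    {"dx":0.4,"dy":1,"dz":0,"wx":0,"wy":0,"wz":0},
  ],
)

```text
time_s: 3.5
eef_pos: [442.7, -324.8, 256.3]
ee_rot: [0.0, 0.764, 0.645, -0.0]
force: [-0.1, -0.4, -0.2]
grip_width: 0.996
grip_force: 0.0
```

Request:
step_arm(
  increments=[
    {"dx":0.4,"dy":1,"dz":0,"wx":0,"wy":0,"wz":0},
    {"dx":0.4,"dy":1,"dz":0,"wx":0,"wy":0,"wz":0},
    {"dx":0,"dy":0,"dz":0,"wx":0,"wy":0,"wz":0},
    {"dx":0,"dy":0,"dz":0,"wx":0,"wy":0,"wz":0},
  ],
)

```text
time_s: 3.9
eef_pos: [494.2, -313.6, 255.9]
ee_rot: [-0.0, 0.764, 0.646, -0.0]
force: [-0.1, -0.2, 0.4]
grip_width: 0.991
grip_force: 0.0
```

Run:
```python
from h import *
print(toolT().round(3).tolist(), ctrl.sense()["joints"].round(2))
c=cap("wrist"); print(c["W"].round(2).tolist())
cv2.imwrite("pics/w2.png",c["frame"])
for l in ["rack","vial_blue","vial_red","vial_green","vial_yellow"]: print(l,lm(c,"wrist",l))
```

```text
[[0.167, 0.986, -0.001, 494.159], [0.986, -0.167, 0.0, -313.613], [0.0, -0.001, -1.0, 255.946], [0.0, 0.0, 0.0, 1.0]] [-0.77  0.45  1.31 -0.    1.39 -0.6 ]
[[0.99, -0.16, -0.05, 506.64], [-0.17, -0.94, -0.3, -237.07], [-0.0, 0.3, -0.95, 373.53], [0.0, 0.0, 0.0, 1.0]]
rack [(array([ 511.4, -231.2,    2.4]), 0.86)]
vial_blue []
vial_red [(array([ 504.5, -274.4,    7.8]), 0.89), (array([ 519.4, -179.9,    8.8]), 0.6)]
vial_green [(array([ 519.2, -181.9,    9.1]), 0.87)]
vial_yellow [(array([ 497. , -324.4,   10.4]), 0.95)]
```

View pics/w2.png

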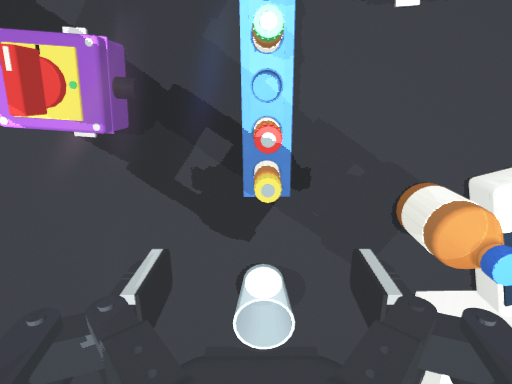

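The wrist view shows green (268,20), empty (267,85), red (267,138) and yellow (267,188). The rack is aligned with the tool, and the beaker is under the gripper. I'm moving up to the blue end for a close crop.

Request:
step_arm(
  increments=[
    {"dx":0.9,"dy":0,"dz":0,"wx":0,"wy":0,"wz":0},
    {"dx":0.9,"dy":0,"dz":0.5,"wx":0,"wy":0,"wz":0},
    {"dx":0.8,"dy":0,"dz":0.5,"wx":0,"wy":0,"wz":0},
    {"dx":0.8,"dy":0.1,"dz":0.5,"wx":0,"wy":0,"wz":0},
    {"dx":0,"dy":0,"dz":0.5,"wx":0,"wy":0,"wz":0},
  ],
)

```text
time_s: 4.7
eef_pos: [511.1, -228.8, 206.1]
ee_rot: [0.0, 0.763, 0.646, 0.0]
force: [0.4, -0.0, 0.8]
grip_width: 0.995
grip_force: 0.0
```

Request:
step_arm(
  increments=[
    {"dx":0,"dy":0,"dz":0,"wx":0,"wy":0,"wz":0},
    {"dx":0,"dy":0,"dz":0,"wx":0,"wy":0,"wz":0},
  ],
)

```text
time_s: 4.9
eef_pos: [510.7, -231.4, 206.6]
ee_rot: [0.0, 0.764, 0.645, -0.0]
force: [1.3, -0.1, 0.7]
grip_width: 0.996
grip_force: 0.0
```

Run:
```python
from h import *
print(toolT().round(3).tolist(), ctrl.sense()["joints"].round(2))
c=cap("wrist")
cv2.imwrite("pics/w3.png",c["frame"])
for l in ["rack","vial_blue","vial_red","vial_green"]: print(l,lm(c,"wrist",l))
for l in ["vial_blue","vial_green","vial_red"]:
    for d in eyes.cut_out("wrist",l)[:2]:
        ys,xs=np.nonzero(d["mask"]); print(l,d["p"],xs.min(),xs.max(),ys.min(),ys.max())
hsv=cv2.cvtColor(c["frame"],cv2.COLOR_BGR2GRAY)
ci=cv2.HoughCircles(hsv,cv2.HOUGH_GRADIENT,1,20,param1=100,param2=18,minRadius=10,maxRadius=30)
if ci is not None:
    for u,v,r in ci[0]: print((u,v,r),ray(c,(u,v),103).round(1))
```

```text
[[0.168, 0.986, 0.0, 510.711], [0.986, -0.168, -0.0, -231.357], [-0.0, 0.0, -1.0, 206.566], [0.0, 0.0, 0.0, 1.0]] [-0.63  0.43  1.46 -0.    1.25 -0.47]
rack [(array([ 514.9, -229.9,    1.4]), 0.59)]
vial_blue [(array([ 528.5, -140.9,    3.9]), 0.65)]
vial_red [(array([ 503.3, -275.1,    7.4]), 0.76)]
vial_green [(array([ 521.4, -182.2,    8.3]), 0.56)]
vial_blue 0.92 246 283 48 90
vial_green 0.64 248 282 112 154
(np.float32(264.5), np.float32(68.5), np.float32(17.4)) [ 528.1 -139.8  103. ]
(np.float32(264.5), np.float32(136.5), np.float32(16.6)) [ 520.8 -183.9  103. ]
(np.float32(265.5), np.float32(244.5), np.float32(16.9)) [ 507.8 -267.6  103. ]
(np.float32(264.5), np.float32(223.5), np.float32(14.5)) [ 509.9 -249.7  103. ]
(np.float32(428.5), np.float32(289.5), np.float32(26.0)) [ 634.4 -331.   103. ]
(np.float32(266.5), np.float32(300.5), np.float32(13.4)) [ 500.1 -319.2  103. ]
(np.float32(261.5), np.float32(366.5), np.float32(25.8)) [ 484.1 -388.5  103. ]
(np.float32(20.5), np.float32(189.5), np.float32(26.0)) [ 335.1 -192.2  103. ]
(np.float32(263.5), np.float32(170.5), np.float32(14.1)) [ 516.1 -208.1  103. ]
```

View pics/w3.png

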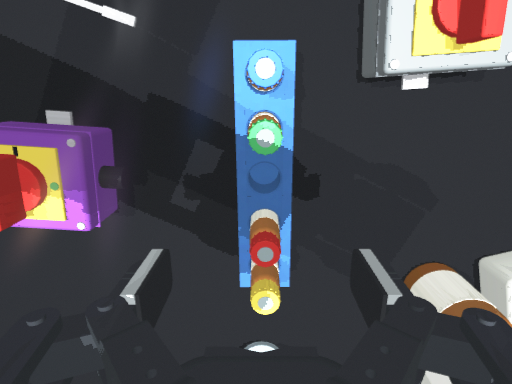

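Close view: the blue-capped vial is at (265,68) at the rack's far end, green is at (265,137), and the grey isolator is top right with its handle off. The choice is confirmed, so I'm going to the blue vial.

Request:
step_arm(
  increments=[
    {"dx":0.93,"dy":0.07,"dz":0,"wx":0,"wy":0,"wz":0},
    {"dx":0.93,"dy":0,"dz":0,"wx":0,"wy":0,"wz":0},
    {"dx":0.93,"dy":0,"dz":0,"wx":0,"wy":0,"wz":0},
    {"dx":0.93,"dy":0,"dz":0,"wx":0,"wy":0,"wz":0},
    {"dx":0,"dy":0,"dz":0,"wx":0,"wy":0,"wz":0},
  ],
)

```text
time_s: 5.8
eef_pos: [528.5, -136.9, 206.5]
ee_rot: [-0.0, 0.763, 0.646, 0.0]
force: [-0.1, -0.2, -0.3]
grip_width: 0.995
grip_force: 0.0
```

Request:
step_arm(
  increments=[
    {"dx":0,"dy":0,"dz":0.9,"wx":0,"wy":0,"wz":0},
    {"dx":0,"dy":0,"dz":0.9,"wx":0,"wy":0,"wz":0},
    {"dx":0,"dy":0,"dz":0.9,"wx":0,"wy":0,"wz":0},
    {"dx":0,"dy":0,"dz":0.9,"wx":0,"wy":0,"wz":0},
    {"dx":0,"dy":0,"dz":0.9,"wx":0,"wy":0,"wz":0},
  ],
)

```text
time_s: 6.3
eef_pos: [528.1, -139.8, 93.0]
ee_rot: [0.0, 0.764, 0.645, 0.0]
force: [-0.3, -0.1, -0.3]
grip_width: 0.998
grip_force: 0.0
```

Request:
step_arm(
  increments=[
    {"dx":0,"dy":0,"dz":0.5,"wx":0,"wy":0,"wz":0},
    {"dx":0,"dy":0,"dz":0.37,"wx":0,"wy":0,"wz":0},
    {"dx":0,"dy":0,"dz":0,"wx":0,"wy":0,"wz":0},
    {"dx":0,"dy":0,"dz":0,"wx":0,"wy":0,"wz":0},
  ],
)

```text
time_s: 6.7
eef_pos: [528.6, -139.3, 72.8]
ee_rot: [0.001, 0.764, 0.645, 0.0]
force: [-0.0, 0.4, 0.3]
grip_width: 0.992
grip_force: 0.0
```

Request:
step_arm(
  increments=[
    {"dx":0,"dy":0,"dz":0,"wx":0,"wy":0,"wz":0},
    {"dx":0,"dy":0,"dz":0,"wx":0,"wy":0,"wz":0},
    {"dx":0,"dy":0,"dz":0,"wx":0,"wy":0,"wz":0},
    {"dx":0,"dy":0,"dz":0,"wx":0,"wy":0,"wz":0},
    {"dx":0,"dy":0,"dz":0,"wx":0,"wy":0,"wz":0},
  ],
  fingers=15,
  squeeze=40,
)

```text
time_s: 7.2
eef_pos: [528.2, -139.0, 72.4]
ee_rot: [0.0, 0.764, 0.645, 0.0]
force: [-0.2, 1.1, 3.4]
grip_width: 0.308
grip_force: 39.1
```

Request:
step_arm(
  increments=[
    {"dx":0,"dy":0,"dz":0,"wx":0,"wy":0,"wz":0},
    {"dx":0,"dy":0,"dz":0,"wx":0,"wy":0,"wz":0},
    {"dx":0,"dy":0,"dz":-0.1,"wx":0,"wy":0,"wz":0},
    {"dx":0,"dy":0,"dz":-0.4,"wx":0,"wy":0,"wz":0},
    {"dx":0,"dy":0,"dz":-0.8,"wx":0,"wy":0,"wz":0},
  ],
)

```text
time_s: 7.7
eef_pos: [527.6, -138.7, 104.2]
ee_rot: [-0.001, 0.764, 0.645, -0.0]
force: [0.3, -0.0, -0.5]
grip_width: 0.308
grip_force: 39.6
```

Request:
step_arm(
  increments=[
    {"dx":0,"dy":0,"dz":-1,"wx":0,"wy":0,"wz":0},
    {"dx":0,"dy":0,"dz":-1,"wx":0,"wy":0,"wz":0},
    {"dx":0.5,"dy":0,"dz":-1,"wx":0,"wy":0,"wz":0},
    {"dx":0.9,"dy":-0.2,"dz":-1,"wx":0,"wy":0,"wz":0},
    {"dx":1,"dy":-0.2,"dz":-1,"wx":0,"wy":0,"wz":0},
  ],
)

```text
time_s: 8.2
eef_pos: [528.1, -77.7, 231.1]
ee_rot: [0.0, 0.764, 0.645, 0.0]
force: [-0.0, -0.7, -0.3]
grip_width: 0.31
grip_force: 39.6
```

Request:
step_arm(
  increments=[
    {"dx":1,"dy":-0.2,"dz":-0.8,"wx":0,"wy":0,"wz":0},
    {"dx":1,"dy":-0.2,"dz":0,"wx":0,"wy":0,"wz":0},
    {"dx":1,"dy":-0.2,"dz":0,"wx":0,"wy":0,"wz":0},
    {"dx":1,"dy":-0.2,"dz":0,"wx":0,"wy":0,"wz":0},
    {"dx":1,"dy":-0.2,"dz":0,"wx":0,"wy":0,"wz":0},
  ],
)

```text
time_s: 8.7
eef_pos: [524.4, 50.3, 250.2]
ee_rot: [0.0, 0.764, 0.645, 0.0]
force: [0.3, -0.7, 0.1]
grip_width: 0.311
grip_force: 39.6
```

Request:
step_arm(
  increments=[
    {"dx":1,"dy":0,"dz":0,"wx":0,"wy":0,"wz":0},
    {"dx":1,"dy":0,"dz":0,"wx":0,"wy":0,"wz":0},
    {"dx":0.6,"dy":0,"dz":0,"wx":0,"wy":0,"wz":0},
    {"dx":0,"dy":0,"dz":0,"wx":0,"wy":0,"wz":0},
    {"dx":0,"dy":0,"dz":0,"wx":0,"wy":0,"wz":0},
  ],
)

```text
time_s: 9.2
eef_pos: [535.4, 112.9, 249.6]
ee_rot: [0.0, 0.764, 0.645, -0.0]
force: [-0.4, 0.8, -0.6]
grip_width: 0.309
grip_force: 39.6
```

```bash
cat > car.py <<'E'
from h import *
import sys
T=toolT(); print(T.round(3).tolist(), ctrl.sense()["joints"].round(2), ctrl.sense()["grip_force"])
c=cap("wrist"); cv2.imwrite(sys.argv[1],c["frame"])
for l in ["carousel","pocket_2","vial_white","vial_black","vial_blue"]: print(l,lm(c,"wrist",l))
g=cv2.cvtColor(c["frame"],cv2.COLOR_BGR2GRAY)
for z in [101]:
  for k in range(10):
    a=np.deg2rad(255-36*k); print(k+1,proj(c,[604+85*np.cos(a),246+85*np.sin(a),z]).round(0),end=" ")
E
python3 car.py pics/w4.png
```

```text
[[0.167, 0.986, -0.0, 535.419], [0.986, -0.167, -0.0, 112.883], [-0.0, -0.0, -1.0, 249.593], [0.0, 0.0, 0.0, 1.0]] [-0.01  0.37  1.44 -0.    1.33  0.16] 39.56573860254139
carousel [(array([604.5, 245. ,  58. ]), 0.83)]
pocket_2 [(array([587.3, 163.3,  68.2]), 0.92), (array([520.6, 240.5,  65.7]), 0.85), (array([540.4, 188.7,  63.7]), 0.83)]
vial_white [(array([587.1, 167.2,  65.8]), 0.75)]
vial_black []
vial_blue [(array([532.3, 110.7, 181.2]), 0.58)]
1 [306. 118.] 2 [248.  91.] 3 [213.  30.] 4 [217. -51.] 5 [ 265. -120.] 6 [ 342. -142.] 7 [ 409. -103.] 8 [437. -26.] 9 [419.  51.] 10 [369. 104.]
```

View pics/w4.png

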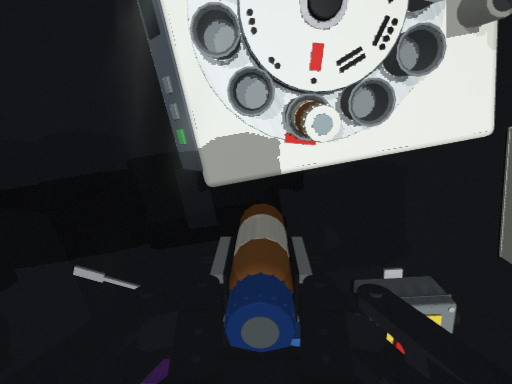

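Wrist view: pocket 1 with the red mark and one dot (308,118), pocket 2 with two dots (251,92), pocket 3 with three dots (216,32), so the numbering is confirmed. Next I'm fitting the carousel precisely from its edges.

```bash
cat > fit.py <<'E'
from h import *
from scipy.optimize import minimize
def fit(c, pockets, x0=(604,246,255), drum=True):
    g=cv2.GaussianBlur(cv2.cvtColor(c["frame"],cv2.COLOR_BGR2GRAY),(3,3),0).astype(np.float32)
    m=np.hypot(cv2.Sobel(g,5,1,0),cv2.Sobel(g,5,0,1)); m=cv2.GaussianBlur(np.minimum(m,150),(0,0),1.0)
    t=np.linspace(0,2*np.pi,120,endpoint=False); Wi=np.linalg.inv(c["W"])
    def sc(p):
        P=[]
        for k in pockets:
            a=np.deg2rad(p[2]-36*(k-1))
            P.append(np.c_[p[0]+85*np.cos(a)+20*np.cos(t),p[1]+85*np.sin(a)+20*np.sin(t),101+0*t])
        if drum: P.append(np.c_[p[0]+66*np.cos(t),p[1]+66*np.sin(t),99+0*t])
        X=np.vstack(P); q=X@Wi[:3,:3].T+Wi[:3,3]
        u=(c["fx"]*q[:,0]/q[:,2]+c["cx"]).astype(np.float32); v=(c["fy"]*q[:,1]/q[:,2]+c["cy"]).astype(np.float32)
        ok=(u>1)&(u<510)&(v>1)&(v<382)
        s=cv2.remap(m,u[None],v[None],cv2.INTER_LINEAR)[0]
        return -s[ok].mean()
    best=min(((sc((x,y,a)),x,y,a) for x in np.arange(x0[0]-7,x0[0]+8,1) for y in np.arange(x0[1]-7,x0[1]+8,1) for a in np.arange(x0[2]-5,x0[2]+5.1,1)))
    r=minimize(sc,best[1:],method="Nelder-Mead",options=dict(initial_simplex=[np.array(best[1:])+d for d in np.vstack([np.zeros(3),.7*np.eye(3)])]))
    return r.x.round(2),round(r.fun,1)
def pk(x,k):
    a=np.deg2rad(x[2]-36*(k-1)); return (x[:2]+85*np.array([np.cos(a),np.sin(a)])).round(1)
E
python3 - <<'E'
from fit import *
c=cap("wrist")
print(ctrl.sense()["eef_pos"])
for pks,dr in [([2,3,9,10],True),([2,3,9,10],False),([2,3],False),([2,3],True)]:
    x,f=fit(c,pks,drum=dr); print(pks,dr,x,f,pk(x,2),pk(x,3))
print("cap axis",ray(c,(260.5,333),280))
c=cap("top"); x,f=fit(c,[2,3,4,5,7,8,9,10]); print("top",x,f,pk(x,2),pk(x,3))
c=cap("scene"); x,f=fit(c,[2,3,4,5,7,8,9,10]); print("scene",x,f,pk(x,2),pk(x,3))
E
```

```text
[535.50704695 112.88235859 249.59028723]
[2, 3, 9, 10] True [605.07 246.29 255.62] -118.4 [539.6 192.1] [520.2 240.9]
[2, 3, 9, 10] False [605.16 246.24 255.57] -119.1 [539.6 192.1] [520.3 240.9]
[2, 3] False [605.78 247.04 256.26] -122.7 [540.9 192.1] [521.  240.7]
[2, 3] True [605.26 248.59 257.5 ] -123.5 [541.6 192.3] [520.7 240.4]
cap axis [534.74939518 111.84904318 280.        ]
top [607.5  236.87 261.01] -100.2 [547.4 176.8] [523.5 223.6]
scene [606.04 246.41 255.52] -105.0 [540.5 192.3] [521.2 241.2]
```

Request:
step_arm(
  increments=[
    {"dx":1,"dy":0,"dz":0,"wx":0,"wy":0,"wz":-1},
    {"dx":1,"dy":0,"dz":0,"wx":0,"wy":0,"wz":-1},
    {"dx":1,"dy":0,"dz":0,"wx":0,"wy":0,"wz":-1},
    {"dx":0,"dy":0,"dz":0,"wx":0,"wy":0,"wz":-1},
    {"dx":0,"dy":0,"dz":0,"wx":0,"wy":0,"wz":-1},
  ],
)

```text
time_s: 10.15
eef_pos: [540.1, 188.6, 249.4]
ee_rot: [-0.0, 0.569, 0.823, -0.0]
force: [0.1, -1.2, 0.1]
grip_width: 0.312
grip_force: 39.5
```

Request:
step_arm(
  increments=[
    {"dx":0,"dy":0,"dz":0,"wx":0,"wy":0,"wz":-1},
    {"dx":0,"dy":0,"dz":0,"wx":0,"wy":0,"wz":-1},
    {"dx":0,"dy":0,"dz":0,"wx":0,"wy":0,"wz":-1},
    {"dx":0,"dy":0,"dz":0,"wx":0,"wy":0,"wz":-0.2},
    {"dx":0,"dy":0,"dz":0,"wx":0,"wy":0,"wz":0},
  ],
)

```text
time_s: 10.65
eef_pos: [540.2, 187.9, 249.5]
ee_rot: [-0.0, 0.427, 0.904, -0.0]
force: [-0.1, 0.1, -0.9]
grip_width: 0.313
grip_force: 39.5
```

```bash
cat > to.py <<'E'
from h import *
import sys
g=np.array([float(a) for a in sys.argv[1:4]]); T=toolT(); s=ctrl.sense()
print(T[:3,3].round(1), "toolx deg",np.rad2deg(np.arctan2(T[1,0],T[0,0])).round(2),"units",((T[:3,:3].T@(g-T[:3,3]))/25).round(3),"F",s["force"].round(1),"grip",s["grip_force"],s["grip_width"])
E
python3 to.py 540.1 192.2 150
python3 - <<'E'
from fit import *
c=cap("wrist"); cv2.imwrite("pics/w5.png",c["frame"])
print(lm(c,"wrist","vial_blue"))
for x,f in [fit(c,[2,3,4],drum=False),fit(c,[3,4])]: print(x,f,pk(x,2),pk(x,3))
c=cap("scene");x,f=fit(c,[3,4,5,7,8,9,10]); print(x,f,pk(x,2),pk(x,3))
E
```

```text
[540.2 187.9 249.5] toolx deg 129.47 units [0.137 0.107 3.981] F [-0.1  0.1 -0.9] grip 39.51834280276671 0.3128381947016457
[(array([538.2, 186.1, 178.9]), 0.56)]
[606.7  246.64 256.11] -112.0 [541.7 191.9] [521.9 240.5]
[606.83 248.2  257.84] -115.9 [543.5 191.5] [522.3 239.6]
[606.03 246.44 255.6 ] -102.1 [540.5 192.3] [521.2 241.1]
```

View pics/w5.png

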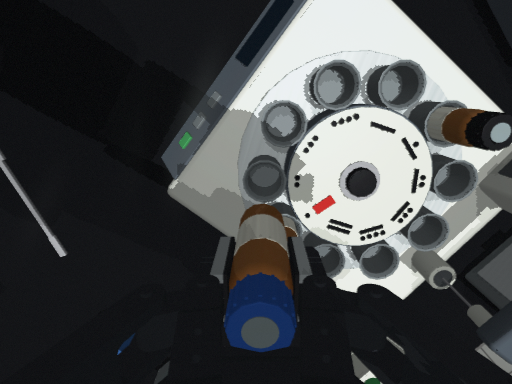

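Now the whole drum shows: pocket 2 (265,178), pocket 3 (284,122), and the black vial at (490,130). I'm refitting with all visible rims.

Run:
```python
from fit import *
c=cap("wrist")
for p in ([2,3,4,5,7],[2,3,4,5,7,8]):
  for dr in (True,False):
    x,f=fit(c,p,(605.5,246.3,255.6),dr); print(x,f,pk(x,2),pk(x,3))
c["W"][:3,3]; 
print("axis",[ray(c,(260.5,332+d),280).round(1).tolist() for d in (-1,0,1)])
```

```text
[606.55 246.12 256.01] -111.1 [541.4 191.5] [521.8 240.2]
[606.46 246.11 255.98] -111.7 [541.3 191.5] [521.7 240.2]
[606.24 245.85 255.77] -108.5 [540.9 191.5] [521.4 240.3]
[606.13 245.97 255.74] -108.7 [540.8 191.6] [521.3 240.4]
axis [[539.7, 187.9, 280.0], [540.0, 187.6, 280.0], [540.3, 187.3, 280.0]]
```

Request:
step_arm(
  increments=[
    {"dx":0.11,"dy":0.115,"dz":0.6,"wx":0,"wy":0,"wz":0},
    {"dx":0,"dy":0,"dz":0.8,"wx":0,"wy":0,"wz":0},
    {"dx":0,"dy":0,"dz":0.8,"wx":0,"wy":0,"wz":0},
    {"dx":0,"dy":0,"dz":0.6,"wx":0,"wy":0,"wz":0},
    {"dx":0,"dy":0,"dz":0,"wx":0,"wy":0,"wz":0},
  ],
)

```text
time_s: 11.35
eef_pos: [539.8, 191.7, 177.7]
ee_rot: [-0.002, 0.426, 0.905, -0.001]
force: [-0.2, -0.7, 0.1]
grip_width: 0.309
grip_force: 39.5
```

```bash
python3 to.py 540.6 191.9 131
python3 - <<'E'
from fit import *
c=cap("scene"); f=c["frame"]; u,v=proj(c,[540,192,120]).astype(int)
im=f[v-70:v+70,u-90:u+90]; cv2.imwrite("pics/s1.png",cv2.resize(im,None,fx=4,fy=4,interpolation=cv2.INTER_CUBIC)); print(u,v)
E
```

```text
[539.8 191.7 177.7] toolx deg 129.52 units [-0.018  0.034  1.866] F [-0.2 -0.7  0.1] grip 39.51001059031114 0.30919873478575927
365 214
```

View pics/s1.png

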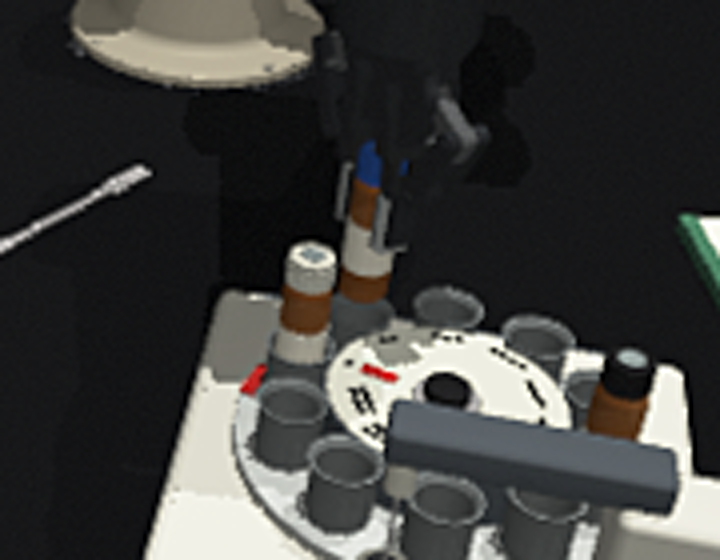

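The vial stands just above the pocket 2 cup, at about (363,295) in the crop. I'm lowering in steps and watching the force.

Request:
step_arm(
  increments=[
    {"dx":0,"dy":0.03,"dz":0.3,"wx":0,"wy":0,"wz":0},
    {"dx":0,"dy":0,"dz":0.3,"wx":0,"wy":0,"wz":0},
    {"dx":0,"dy":0,"dz":0.3,"wx":0,"wy":0,"wz":0},
    {"dx":0,"dy":0,"dz":0.1,"wx":0,"wy":0,"wz":0},
    {"dx":0,"dy":0,"dz":0,"wx":0,"wy":0,"wz":0},
  ],
)

```text
time_s: 11.9
eef_pos: [541.1, 192.3, 154.1]
ee_rot: [-0.0, 0.426, 0.905, -0.0]
force: [0.4, 0.1, -0.2]
grip_width: 0.308
grip_force: 39.5
```

No contact yet and the vial is about 11 mm into the cup. Lowering on.

Request:
step_arm(
  increments=[
    {"dx":0,"dy":0,"dz":0.3,"wx":0,"wy":0,"wz":0},
    {"dx":0,"dy":0,"dz":0.3,"wx":0,"wy":0,"wz":0},
    {"dx":0,"dy":0,"dz":0.2,"wx":0,"wy":0,"wz":0},
    {"dx":0,"dy":0,"dz":0,"wx":0,"wy":0,"wz":0},
  ],
)

```text
time_s: 12.3
eef_pos: [540.9, 192.3, 133.6]
ee_rot: [-0.001, 0.426, 0.905, -0.0]
force: [-0.6, -0.2, 0.4]
grip_width: 0.307
grip_force: 39.5
```

```bash
python3 to.py 540.6 191.9 130.5
```

```text
[540.9 192.3 133.6] toolx deg 129.57 units [-0.003 -0.02   0.123] F [-0.6 -0.2  0.4] grip 39.541681674309075 0.3068830957858229
```

Request:
step_arm(
  increments=[
    {"dx":0,"dy":0,"dz":0.06,"wx":0,"wy":0,"wz":0},
    {"dx":0,"dy":0,"dz":0.06,"wx":0,"wy":0,"wz":0},
    {"dx":0,"dy":0,"dz":0,"wx":0,"wy":0,"wz":0},
  ],
)

```text
time_s: 12.6
eef_pos: [541.3, 192.3, 131.5]
ee_rot: [0.0, 0.426, 0.905, 0.0]
force: [-0.6, 0.0, -0.1]
grip_width: 0.308
grip_force: 39.5
```

Request:
step_arm(
  increments=[
    {"dx":0,"dy":0,"dz":0.05,"wx":0,"wy":0,"wz":0},
    {"dx":0,"dy":0,"dz":0.03,"wx":0,"wy":0,"wz":0},
    {"dx":0,"dy":0,"dz":0,"wx":0,"wy":0,"wz":0},
    {"dx":0,"dy":0,"dz":0,"wx":0,"wy":0,"wz":0},
  ],
)

```text
time_s: 13.0
eef_pos: [541.5, 192.4, 130.3]
ee_rot: [0.0, 0.426, 0.905, 0.0]
force: [-1.6, 0.1, 5.0]
grip_width: 0.31
grip_force: 39.9
```

There's 5 N upwards, so it's seated. Releasing and rising.

Request:
step_arm(
  increments=[
    {"dx":0,"dy":0,"dz":0,"wx":0,"wy":0,"wz":0},
    {"dx":0,"dy":0,"dz":0,"wx":0,"wy":0,"wz":0},
    {"dx":0,"dy":0,"dz":0,"wx":0,"wy":0,"wz":0},
    {"dx":0,"dy":0,"dz":0,"wx":0,"wy":0,"wz":0},
    {"dx":0,"dy":0,"dz":0,"wx":0,"wy":0,"wz":0},
  ],
  fingers=56,
)

```text
time_s: 13.5
eef_pos: [541.3, 192.3, 129.5]
ee_rot: [-0.0, 0.426, 0.905, -0.0]
force: [-0.1, 0.3, -0.2]
grip_width: 0.659
grip_force: 0.0
```

Request:
step_arm(
  increments=[
    {"dx":0,"dy":0,"dz":-0.2,"wx":0,"wy":0,"wz":0},
    {"dx":0,"dy":0,"dz":-0.6,"wx":0,"wy":0,"wz":0},
    {"dx":0,"dy":0,"dz":-1,"wx":0,"wy":0,"wz":0},
    {"dx":0,"dy":0,"dz":-1,"wx":0,"wy":0,"wz":0},
    {"dx":0,"dy":0,"dz":-1,"wx":0,"wy":0,"wz":0},
  ],
)

```text
time_s: 14.0
eef_pos: [541.2, 192.3, 226.0]
ee_rot: [0.0, 0.426, 0.905, 0.0]
force: [-0.2, -0.2, -0.0]
grip_width: 0.658
grip_force: 0.0
```

Request:
step_arm(
  increments=[
    {"dx":0,"dy":0,"dz":-0.8,"wx":0,"wy":0,"wz":0},
    {"dx":0,"dy":0,"dz":0,"wx":0,"wy":0,"wz":0},
  ],
)

```text
time_s: 14.2
eef_pos: [542.1, 192.5, 247.6]
ee_rot: [0.002, 0.426, 0.905, 0.002]
force: [-0.6, -0.5, 0.3]
grip_width: 0.653
grip_force: 0.0
```

```bash
python3 to.py 504 -272 245
python3 - <<'E'
from h import *
for cam in ("wrist","scene","top"):
    c=cap(cam); print(cam,lm(c,cam,"vial_blue"),lm(c,cam,"vial_red"),lm(c,cam,"vial_yellow")[:1],lm(c,cam,"vial_white")[:1])
    cv2.imwrite(f"pics/p_{cam}.png",c["frame"])
E
```

```text
[542.1 192.5 247.6] toolx deg 129.58 units [-13.349 -13.014   0.08 ] F [-0.6 -0.5  0.3] grip 0.0 0.6532394391518211
wrist [(array([538.6, 192.1,  61.8]), 0.69)] [(array([539.6, 191. ,  64.5]), 0.35), (array([540.8, 190.1,  62.2]), 0.33)] [] [(array([585. , 162.9,  65.5]), 0.69)]
scene [(array([544.1, 190.8,  66.6]), 0.54)] [(array([ 508.9, -274.3,   10.7]), 0.53)] [(array([ 500.3, -319.9,    7. ]), 0.81)] [(array([584.5, 165. ,  65.2]), 0.78)]
top [(array([542.4, 191.4,  63.8]), 0.37)] [(array([ 502.3, -269.7,   12. ]), 0.53), (array([604.5, 248.2,  57.2]), 0.52), (array([ 496.9, -325. ,    7.6]), 0.18)] [(array([ 497.9, -324.7,    5.5]), 0.55)] [(array([540.3, 192.7,  65.4]), 0.68)]
```

Blue is home in pocket 2. Now for the red vial.

Request:
step_arm(
  increments=[
    {"dx":-1,"dy":0,"dz":0,"wx":0,"wy":0,"wz":1},
    {"dx":-1,"dy":0,"dz":0,"wx":0,"wy":0,"wz":1},
    {"dx":-1,"dy":0,"dz":0,"wx":0,"wy":0,"wz":1},
    {"dx":-1,"dy":0,"dz":0,"wx":0,"wy":0,"wz":1},
    {"dx":-1,"dy":0,"dz":0,"wx":0,"wy":0,"wz":1},
  ],
  fingers=85,
)

```text
time_s: 15.45
eef_pos: [598.9, 81.8, 244.4]
ee_rot: [-0.0, 0.647, 0.762, 0.0]
force: [-0.7, 0.9, 0.1]
grip_width: 0.993
grip_force: 0.0
```

Request:
step_arm(
  increments=[
    {"dx":-1,"dy":0,"dz":0,"wx":0,"wy":0,"wz":1},
    {"dx":-1,"dy":0,"dz":0,"wx":0,"wy":0,"wz":1},
    {"dx":-1,"dy":0,"dz":0,"wx":0,"wy":0,"wz":1},
    {"dx":-1,"dy":-0.3,"dz":0,"wx":0,"wy":0,"wz":0.2},
    {"dx":-1,"dy":-0.3,"dz":0,"wx":0,"wy":0,"wz":0},
  ],
)

```text
time_s: 15.95
eef_pos: [580.1, -39.9, 244.4]
ee_rot: [-0.0, 0.764, 0.645, -0.0]
force: [-0.4, -0.4, 0.3]
grip_width: 0.995
grip_force: 0.0
```

Request:
step_arm(
  increments=[
    {"dx":-1,"dy":-0.2,"dz":0,"wx":0,"wy":0,"wz":0},
    {"dx":-1,"dy":-0.2,"dz":0,"wx":0,"wy":0,"wz":0},
    {"dx":-1,"dy":-0.2,"dz":0,"wx":0,"wy":0,"wz":0},
    {"dx":-1,"dy":-0.2,"dz":0,"wx":0,"wy":0,"wz":0},
    {"dx":-1,"dy":-0.2,"dz":0,"wx":0,"wy":0,"wz":0},
  ],
)

```text
time_s: 16.45
eef_pos: [534.5, -158.8, 244.6]
ee_rot: [0.0, 0.764, 0.645, 0.0]
force: [0.1, -0.7, 0.8]
grip_width: 0.995
grip_force: 0.0
```

Request:
step_arm(
  increments=[
    {"dx":-1,"dy":0,"dz":0,"wx":0,"wy":0,"wz":0},
    {"dx":-1,"dy":0,"dz":0,"wx":0,"wy":0,"wz":0},
    {"dx":-1,"dy":0,"dz":0,"wx":0,"wy":0,"wz":0},
    {"dx":-1,"dy":0,"dz":0,"wx":0,"wy":0,"wz":0},
    {"dx":0,"dy":0,"dz":0,"wx":0,"wy":0,"wz":0},
  ],
)

```text
time_s: 16.95
eef_pos: [517.6, -258.9, 244.3]
ee_rot: [0.0, 0.765, 0.644, -0.0]
force: [1.0, 0.2, -0.8]
grip_width: 0.998
grip_force: 0.0
```

```bash
python3 to.py 505 -275 72.5
python3 - <<'E'
from h import *
c=cap("wrist"); print(lm(c,"wrist","vial_red"),lm(c,"wrist","vial_yellow"),lm(c,"wrist","vial_green"))
g=cv2.cvtColor(c["frame"],cv2.COLOR_BGR2GRAY)
for u,v,r in cv2.HoughCircles(g,cv2.HOUGH_GRADIENT,1,20,param1=100,param2=18,minRadius=10,maxRadius=30)[0]:
    if 230<u<300: print((u,v,r),ray(c,(u,v),103).round(1))
E
```

```text
[ 517.6 -258.9  244.3] toolx deg 80.2 units [-0.717 -0.385  6.87 ] F [ 1.   0.2 -0.8] grip 0.0 0.9979177296816322
[] [(array([ 495.5, -319.9,    9.1]), 0.87), (array([ 510.9, -234. ,    1.7]), 0.17)] [(array([ 516.9, -182.9,    3.9]), 0.89)]
(np.float32(251.5), np.float32(96.5), np.float32(16.6)) [ 522.3 -183.5  103. ]
(np.float32(251.5), np.float32(45.5), np.float32(16.6)) [ 528.9 -147.1  103. ]
(np.float32(251.5), np.float32(242.5), np.float32(21.1)) [ 499.4 -310.1  103. ]
(np.float32(252.5), np.float32(142.5), np.float32(14.9)) [ 516.6 -219.7  103. ]
(np.float32(252.5), np.float32(320.5), np.float32(17.4)) [ 484.9 -395.9  103. ]
(np.float32(252.5), np.float32(207.5), np.float32(13.2)) [ 506.4 -276.4  103. ]
```

Request:
step_arm(
  increments=[
    {"dx":-0.73,"dy":-0.37,"dz":0.5,"wx":0,"wy":0,"wz":0},
    {"dx":0,"dy":0,"dz":1,"wx":0,"wy":0,"wz":0},
    {"dx":0,"dy":0,"dz":1,"wx":0,"wy":0,"wz":0},
    {"dx":0,"dy":0,"dz":1,"wx":0,"wy":0,"wz":0},
    {"dx":0,"dy":0,"dz":0,"wx":0,"wy":0,"wz":0},
  ],
)

```text
time_s: 17.65
eef_pos: [505.2, -271.2, 154.3]
ee_rot: [-0.003, 0.764, 0.646, -0.0]
force: [0.2, 0.1, 0.1]
grip_width: 0.999
grip_force: 0.0
```

```bash
python3 to.py 505.4 -275.4 72.5
```

```text
[ 505.2 -271.2  154.3] toolx deg 80.43 units [-0.176  0.053  3.271] F [0.2 0.1 0.1] grip 0.0 0.9985923966973205
```

Request:
step_arm(
  increments=[
    {"dx":0,"dy":0,"dz":0.8,"wx":0,"wy":0,"wz":0},
    {"dx":0,"dy":0,"dz":0,"wx":0,"wy":0,"wz":0},
    {"dx":0,"dy":0,"dz":0,"wx":0,"wy":0,"wz":0},
  ],
)

```text
time_s: 17.95
eef_pos: [506.5, -272.8, 138.4]
ee_rot: [0.001, 0.764, 0.645, 0.0]
force: [-0.7, -0.1, -0.4]
grip_width: 0.996
grip_force: 0.0
```

```bash
python3 to.py 505.4 -275.4 72.5
```

```text
[ 506.5 -272.8  138.4] toolx deg 80.4 units [-0.108 -0.029  2.635] F [-0.7 -0.1 -0.4] grip 0.0 0.9964834726798308
```

Request:
step_arm(
  increments=[
    {"dx":-0.1,"dy":-0.02,"dz":0.6,"wx":0,"wy":0,"wz":0},
    {"dx":0,"dy":0,"dz":0.8,"wx":0,"wy":0,"wz":0},
    {"dx":0,"dy":0,"dz":0.8,"wx":0,"wy":0,"wz":0},
    {"dx":0,"dy":0,"dz":0.35,"wx":0,"wy":0,"wz":0},
    {"dx":0,"dy":0,"dz":0,"wx":0,"wy":0,"wz":0},
  ],
)

```text
time_s: 18.45
eef_pos: [505.2, -275.2, 73.5]
ee_rot: [-0.0, 0.764, 0.645, -0.0]
force: [0.1, -0.2, 0.2]
grip_width: 0.997
grip_force: 0.0
```

Request:
step_arm(
  increments=[
    {"dx":0,"dy":0,"dz":0,"wx":0,"wy":0,"wz":0},
  ],
)

```text
time_s: 18.55
eef_pos: [505.7, -275.7, 74.6]
ee_rot: [0.001, 0.764, 0.645, 0.0]
force: [-0.1, -0.1, -0.0]
grip_width: 0.996
grip_force: 0.0
```

Request:
step_arm(
  increments=[
    {"dx":0,"dy":0,"dz":0.05,"wx":0,"wy":0,"wz":0},
    {"dx":0,"dy":0,"dz":0,"wx":0,"wy":0,"wz":0},
    {"dx":0,"dy":0,"dz":0,"wx":0,"wy":0,"wz":0},
    {"dx":0,"dy":0,"dz":0,"wx":0,"wy":0,"wz":0},
    {"dx":0,"dy":0,"dz":0,"wx":0,"wy":0,"wz":0},
  ],
  fingers=15,
  squeeze=40,
)

```text
time_s: 19.05
eef_pos: [505.2, -275.4, 72.4]
ee_rot: [0.0, 0.764, 0.645, -0.0]
force: [-1.1, 1.7, 3.2]
grip_width: 0.311
grip_force: 39.2
```

Request:
step_arm(
  increments=[
    {"dx":0,"dy":0,"dz":0,"wx":0,"wy":0,"wz":0},
    {"dx":0,"dy":0,"dz":0,"wx":0,"wy":0,"wz":0},
  ],
)

```text
time_s: 19.25
eef_pos: [505.2, -275.4, 72.4]
ee_rot: [0.0, 0.764, 0.645, 0.0]
force: [-0.8, 0.2, 4.1]
grip_width: 0.308
grip_force: 39.4
```

Request:
step_arm(
  increments=[
    {"dx":0,"dy":0,"dz":-0.3,"wx":0,"wy":0,"wz":0},
    {"dx":0,"dy":0,"dz":-0.8,"wx":0,"wy":0,"wz":0},
    {"dx":0,"dy":0,"dz":-1,"wx":0,"wy":0,"wz":0},
    {"dx":0,"dy":0,"dz":-1,"wx":0,"wy":0,"wz":0},
    {"dx":0,"dy":0,"dz":-1,"wx":0,"wy":0,"wz":0},
  ],
)

```text
time_s: 19.75
eef_pos: [505.0, -275.2, 175.7]
ee_rot: [-0.0, 0.764, 0.645, 0.0]
force: [0.2, -0.4, -0.0]
grip_width: 0.31
grip_force: 39.8
```

Request:
step_arm(
  increments=[
    {"dx":0.5,"dy":0,"dz":-1,"wx":0,"wy":0,"wz":0},
    {"dx":0.8,"dy":0,"dz":-1,"wx":0,"wy":0,"wz":0},
    {"dx":1,"dy":0,"dz":-1,"wx":0,"wy":0,"wz":0},
    {"dx":1,"dy":0,"dz":0,"wx":0,"wy":0,"wz":0},
    {"dx":1,"dy":0,"dz":0,"wx":0,"wy":0,"wz":0},
  ],
)

```text
time_s: 20.25
eef_pos: [523.2, -168.4, 250.5]
ee_rot: [0.001, 0.764, 0.645, 0.0]
force: [0.2, -0.3, -0.1]
grip_width: 0.312
grip_force: 39.8
```

Request:
step_arm(
  increments=[
    {"dx":1,"dy":-0.2,"dz":0,"wx":0,"wy":0,"wz":0},
    {"dx":1,"dy":-0.2,"dz":0,"wx":0,"wy":0,"wz":0},
    {"dx":1,"dy":-0.2,"dz":0,"wx":0,"wy":0,"wz":0},
    {"dx":1,"dy":-0.2,"dz":0,"wx":0,"wy":0,"wz":0},
    {"dx":1,"dy":-0.2,"dz":0,"wx":0,"wy":0,"wz":0},
  ],
)

```text
time_s: 20.75
eef_pos: [519.1, -40.8, 249.8]
ee_rot: [-0.0, 0.764, 0.645, 0.0]
force: [-0.2, -0.4, -0.0]
grip_width: 0.312
grip_force: 39.8
```

Request:
step_arm(
  increments=[
    {"dx":1,"dy":-0.2,"dz":0,"wx":0,"wy":0,"wz":0},
    {"dx":1,"dy":-0.2,"dz":0,"wx":0,"wy":0,"wz":0},
    {"dx":1,"dy":-0.2,"dz":0,"wx":0,"wy":0,"wz":0},
    {"dx":1,"dy":-0.2,"dz":0,"wx":0,"wy":0,"wz":0},
    {"dx":1,"dy":-0.2,"dz":0,"wx":0,"wy":0,"wz":0},
  ],
)

```text
time_s: 21.25
eef_pos: [515.3, 86.6, 249.7]
ee_rot: [-0.0, 0.764, 0.645, -0.0]
force: [-0.2, 0.1, -1.1]
grip_width: 0.311
grip_force: 39.8
```

Request:
step_arm(
  increments=[
    {"dx":1,"dy":-0.2,"dz":0,"wx":0,"wy":0,"wz":0},
    {"dx":1,"dy":-0.2,"dz":0,"wx":0,"wy":0,"wz":0},
    {"dx":1,"dy":-0.2,"dz":0,"wx":0,"wy":0,"wz":-0.2},
    {"dx":1,"dy":0,"dz":0,"wx":0,"wy":0,"wz":-1},
    {"dx":0.5,"dy":0,"dz":0,"wx":0,"wy":0,"wz":-1},
  ],
)

```text
time_s: 21.75
eef_pos: [517.4, 200.9, 249.7]
ee_rot: [-0.0, 0.683, 0.731, 0.0]
force: [-0.7, -0.2, -0.8]
grip_width: 0.311
grip_force: 39.8
```

Request:
step_arm(
  increments=[
    {"dx":0,"dy":0,"dz":0,"wx":0,"wy":0,"wz":0},
    {"dx":0,"dy":0,"dz":0,"wx":0,"wy":0,"wz":0},
    {"dx":0,"dy":0,"dz":0,"wx":0,"wy":0,"wz":0},
  ],
)

```text
time_s: 22.05
eef_pos: [517.6, 198.4, 249.6]
ee_rot: [0.0, 0.686, 0.728, -0.0]
force: [-0.6, 0.0, -0.7]
grip_width: 0.311
grip_force: 39.8
```

```bash
python3 to.py 521.1 240.8 175
python3 - <<'E'
from fit import *
c=cap("wrist"); cv2.imwrite("pics/w6.png",c["frame"])
for p in ([3,4,5,7],[4,5,7,8]):
    x,f=fit(c,p,(605.5,246.3,255.6)); print(x,f,pk(x,2),pk(x,3))
E
```

```text
[517.6 198.4 249.6] toolx deg 93.41 units [1.686 0.241 2.985] F [-0.6  0.  -0.7] grip 39.76937671657652 0.3108331720136607
[605.72 245.79 255.9 ] -115.9 [540.5 191.3] [520.9 240. ]
[604.65 244.89 256.16] -114.3 [539.7 190.1] [519.9 238.7]
```

Request:
step_arm(
  increments=[
    {"dx":0.85,"dy":0.12,"dz":0,"wx":0,"wy":0,"wz":0},
    {"dx":0.84,"dy":0.12,"dz":0.5,"wx":0,"wy":0,"wz":0},
    {"dx":0,"dy":0,"dz":0.8,"wx":0,"wy":0,"wz":0},
    {"dx":0,"dy":0,"dz":0.8,"wx":0,"wy":0,"wz":0},
    {"dx":0,"dy":0,"dz":0.7,"wx":0,"wy":0,"wz":0},
  ],
)

```text
time_s: 22.6
eef_pos: [520.9, 241.1, 178.6]
ee_rot: [-0.0, 0.685, 0.728, -0.0]
force: [0.6, -0.9, -0.4]
grip_width: 0.315
grip_force: 39.8
```

Request:
step_arm(
  increments=[
    {"dx":0,"dy":0,"dz":0,"wx":0,"wy":0,"wz":0},
    {"dx":0,"dy":0,"dz":0,"wx":0,"wy":0,"wz":0},
    {"dx":0,"dy":0,"dz":0,"wx":0,"wy":0,"wz":0},
  ],
)

```text
time_s: 22.9
eef_pos: [521.5, 241.6, 180.8]
ee_rot: [0.001, 0.685, 0.729, 0.001]
force: [0.4, -1.0, -0.6]
grip_width: 0.308
grip_force: 39.8
```

```bash
python3 to.py 521.2 240.7 130.5
python3 - <<'E'
from fit import *
c=cap("scene"); f=c["frame"]; u,v=proj(c,[521,241,115]).astype(int)
im=f[v-60:v+60,u-80:u+80]; cv2.imwrite("pics/s2.png",cv2.resize(im,None,fx=4,fy=4,interpolation=cv2.INTER_CUBIC))
E
```

```text
[521.5 241.6 180.8] toolx deg 93.53 units [-0.035 -0.016  2.012] F [ 0.4 -1.  -0.6] grip 39.77915952913463 0.30827196098589377
```

View pics/s2.png

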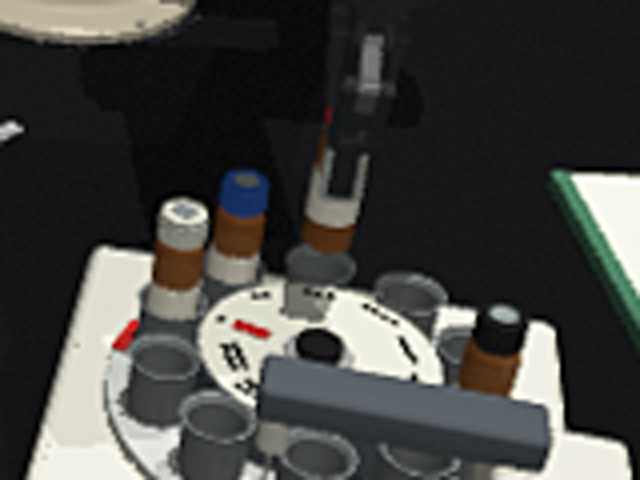

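Blue is seated at (235,230) next to white, and red is above the pocket 3 cup at (320,265). I'm lowering with force checks.

Request:
step_arm(
  increments=[
    {"dx":-0.04,"dy":-0.01,"dz":0.3,"wx":0,"wy":0,"wz":0},
    {"dx":0,"dy":0,"dz":0.3,"wx":0,"wy":0,"wz":0},
    {"dx":0,"dy":0,"dz":0.2,"wx":0,"wy":0,"wz":0},
    {"dx":0,"dy":0,"dz":0,"wx":0,"wy":0,"wz":0},
  ],
)

```text
time_s: 23.35
eef_pos: [520.4, 240.6, 158.5]
ee_rot: [-0.001, 0.685, 0.729, -0.001]
force: [1.0, -0.3, -0.6]
grip_width: 0.313
grip_force: 39.8
```

Request:
step_arm(
  increments=[
    {"dx":0,"dy":0,"dz":0.2,"wx":0,"wy":0,"wz":0},
    {"dx":0,"dy":0,"dz":0.2,"wx":0,"wy":0,"wz":0},
    {"dx":0,"dy":0,"dz":0.2,"wx":0,"wy":0,"wz":0},
    {"dx":0,"dy":0,"dz":0,"wx":0,"wy":0,"wz":0},
  ],
)

```text
time_s: 23.75
eef_pos: [520.4, 240.6, 143.7]
ee_rot: [-0.0, 0.685, 0.729, -0.001]
force: [-0.3, -0.1, -0.4]
grip_width: 0.311
grip_force: 39.8
```

Request:
step_arm(
  increments=[
    {"dx":0,"dy":0,"dz":0.2,"wx":0,"wy":0,"wz":0},
    {"dx":0,"dy":0,"dz":0.2,"wx":0,"wy":0,"wz":0},
    {"dx":0,"dy":0,"dz":0.05,"wx":0,"wy":0,"wz":0},
    {"dx":0,"dy":0,"dz":0,"wx":0,"wy":0,"wz":0},
  ],
)

```text
time_s: 24.15
eef_pos: [520.7, 240.6, 133.0]
ee_rot: [-0.0, 0.685, 0.729, -0.0]
force: [-0.3, 0.3, -0.6]
grip_width: 0.309
grip_force: 39.8
```

Request:
step_arm(
  increments=[
    {"dx":0,"dy":0,"dz":0.06,"wx":0,"wy":0,"wz":0},
    {"dx":0,"dy":0,"dz":0.05,"wx":0,"wy":0,"wz":0},
    {"dx":0,"dy":0,"dz":0,"wx":0,"wy":0,"wz":0},
    {"dx":0,"dy":0,"dz":0,"wx":0,"wy":0,"wz":0},
  ],
)

```text
time_s: 24.55
eef_pos: [520.8, 240.7, 130.6]
ee_rot: [0.0, 0.685, 0.729, 0.0]
force: [0.6, -0.3, -0.5]
grip_width: 0.306
grip_force: 39.9
```

Request:
step_arm(
  increments=[
    {"dx":0,"dy":0,"dz":0.04,"wx":0,"wy":0,"wz":0},
    {"dx":0,"dy":0,"dz":0.02,"wx":0,"wy":0,"wz":0},
    {"dx":0,"dy":0,"dz":0,"wx":0,"wy":0,"wz":0},
    {"dx":0,"dy":0,"dz":0,"wx":0,"wy":0,"wz":0},
  ],
)

```text
time_s: 24.95
eef_pos: [521.0, 240.8, 130.3]
ee_rot: [0.0, 0.685, 0.729, 0.0]
force: [-2.9, -0.3, 8.1]
grip_width: 0.312
grip_force: 40.3
```

Request:
step_arm(
  increments=[
    {"dx":0,"dy":0,"dz":0,"wx":0,"wy":0,"wz":0},
    {"dx":0,"dy":0,"dz":0,"wx":0,"wy":0,"wz":0},
    {"dx":0,"dy":0,"dz":0,"wx":0,"wy":0,"wz":0},
    {"dx":0,"dy":0,"dz":0,"wx":0,"wy":0,"wz":0},
    {"dx":0,"dy":0,"dz":0,"wx":0,"wy":0,"wz":0},
  ],
  fingers=56,
)

```text
time_s: 25.45
eef_pos: [520.7, 240.7, 128.9]
ee_rot: [-0.0, 0.685, 0.729, -0.0]
force: [-0.6, 0.1, -0.2]
grip_width: 0.656
grip_force: 0.0
```

Request:
step_arm(
  increments=[
    {"dx":0,"dy":0,"dz":-0.2,"wx":0,"wy":0,"wz":0},
    {"dx":0,"dy":0,"dz":-0.6,"wx":0,"wy":0,"wz":0},
    {"dx":0,"dy":0,"dz":-1,"wx":0,"wy":0,"wz":0},
    {"dx":0,"dy":0,"dz":-1,"wx":0,"wy":0,"wz":0},
    {"dx":0,"dy":0,"dz":-1,"wx":0,"wy":0,"wz":0},
  ],
)

```text
time_s: 25.95
eef_pos: [520.7, 240.7, 225.4]
ee_rot: [0.0, 0.685, 0.729, 0.0]
force: [-0.0, -0.4, 0.2]
grip_width: 0.655
grip_force: 0.0
```

Request:
step_arm(
  increments=[
    {"dx":0,"dy":0,"dz":-0.8,"wx":0,"wy":0,"wz":0},
    {"dx":0,"dy":0,"dz":0,"wx":0,"wy":0,"wz":0},
  ],
)

```text
time_s: 26.15
eef_pos: [521.6, 241.0, 247.1]
ee_rot: [0.002, 0.685, 0.729, 0.002]
force: [0.2, 0.0, -0.4]
grip_width: 0.656
grip_force: 0.0
```

```bash
python3 - <<'E'
from h import *
for cam in ("wrist","scene","top"):
    c=cap(cam); print(cam,*[(l,lm(c,cam,l)[:2]) for l in ("vial_blue","vial_red","vial_white","handle_top","isolator")],sep="\n ")
    cv2.imwrite(f"pics/q_{cam}.png",c["frame"])
    if cam=="top":
        u,v=proj(c,[678,-118,104]).astype(int); print(u,v); cv2.imwrite("pics/iso.png",cv2.resize(c["frame"][v-40:v+40,u-50:u+50],None,fx=6,fy=6,interpolation=cv2.INTER_CUBIC))
E
python3 to.py 678 -118 245
```

```text
wrist
 ('vial_blue', [(array([543. , 191.4,  63.2]), 0.68)])
 ('vial_red', [(array([520.4, 241.5,  63.3]), 0.76)])
 ('vial_white', [(array([585.8, 164.9,  66.8]), 0.56)])
 ('handle_top', [])
 ('isolator', [(array([516.6, 239.5,  64.9]), 0.49)])
scene
 ('vial_blue', [(array([542.5, 191.1,  64.4]), 0.58)])
 ('vial_red', [(array([521.3, 244.7,  66. ]), 0.67)])
 ('vial_white', [(array([581.1, 164.8,  67.2]), 0.55)])
 ('handle_top', [(array([583.9, 160.6,  61.8]), 0.73), (array([ 678.7, -120.1,   -2.8]), 0.7)])
 ('isolator', [(array([ 6.782e+02, -1.248e+02,  5.000e-01]), 0.91), (array([ 303. , -195.4,    3. ]), 0.81)])
top
 ('vial_blue', [(array([539.9, 193.7,  62.6]), 0.69)])
 ('vial_red', [(array([519.6, 247.1,  68.8]), 0.5)])
 ('vial_white', [(array([580.6, 164.8,  65.3]), 0.63), (array([520.5, 243.7,  65.6]), 0.37)])
 ('handle_top', [(array([ 305.4, -194.3,  104.5]), 0.74), (array([ 679. , -117.3,  100.6]), 0.58)])
 ('isolator', [(array([ 3.063e+02, -1.959e+02,  2.000e-01]), 0.93), (array([ 677.5, -118.9,   -1.8]), 0.91)])
265 133
[520.7 240.7 244.1] toolx deg 93.57 units [-14.712   5.385  -0.038] F [-0.1  0.2 -0.4] grip 0.0 0.6569152083965042
```

View pics/iso.png

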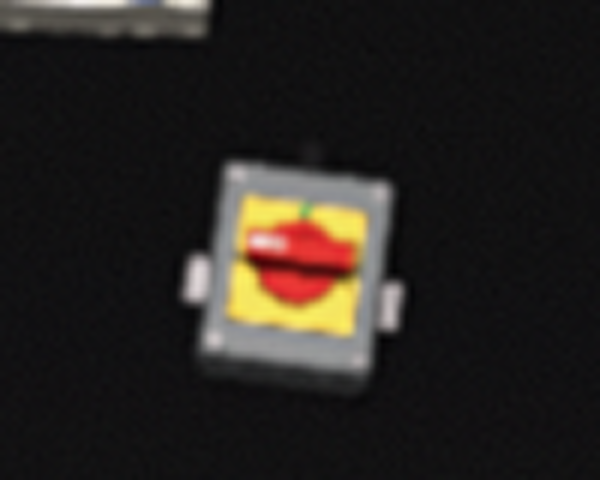

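The crop shows the grey isolator: green dot up (+x, 305,210), handle white stroke to the left (+y, 265,242), so it's off. Both vials are home. Moving above the handle.

Request:
step_arm(
  increments=[
    {"dx":-0.98,"dy":0.36,"dz":0,"wx":0,"wy":0,"wz":0},
    {"dx":-0.98,"dy":0.36,"dz":0,"wx":0,"wy":0,"wz":0},
    {"dx":-0.98,"dy":0.36,"dz":0,"wx":0,"wy":0,"wz":0},
    {"dx":-0.98,"dy":0.36,"dz":0,"wx":0,"wy":0,"wz":0},
    {"dx":-0.98,"dy":0.36,"dz":0,"wx":0,"wy":0,"wz":0},
  ],
  fingers=85,
)

```text
time_s: 27.55
eef_pos: [573.6, 120.3, 244.1]
ee_rot: [0.0, 0.685, 0.729, 0.0]
force: [0.8, 0.5, 0.2]
grip_width: 0.995
grip_force: 0.0
```

Request:
step_arm(
  increments=[
    {"dx":-0.98,"dy":0.36,"dz":0,"wx":0,"wy":0,"wz":0},
    {"dx":-0.98,"dy":0.36,"dz":0,"wx":0,"wy":0,"wz":0},
    {"dx":-0.98,"dy":0.36,"dz":0,"wx":0,"wy":0,"wz":0},
    {"dx":-0.98,"dy":0.36,"dz":0,"wx":0,"wy":0,"wz":0},
    {"dx":-0.98,"dy":0.36,"dz":0,"wx":0,"wy":0,"wz":0},
  ],
)

```text
time_s: 28.05
eef_pos: [626.2, 0.8, 244.1]
ee_rot: [-0.0, 0.685, 0.729, 0.0]
force: [0.1, -0.0, -0.7]
grip_width: 0.994
grip_force: 0.0
```

Request:
step_arm(
  increments=[
    {"dx":-0.98,"dy":0.36,"dz":0,"wx":0,"wy":0,"wz":0},
    {"dx":-0.98,"dy":0.36,"dz":0,"wx":0,"wy":0,"wz":0},
    {"dx":-0.98,"dy":0.36,"dz":0,"wx":0,"wy":0,"wz":0},
    {"dx":-0.98,"dy":0.36,"dz":0,"wx":0,"wy":0,"wz":0.8},
    {"dx":-0.98,"dy":0.36,"dz":0,"wx":0,"wy":0,"wz":1},
  ],
)

```text
time_s: 28.55
eef_pos: [676.7, -119.4, 243.9]
ee_rot: [-0.0, 0.751, 0.66, -0.0]
force: [1.1, 0.8, -0.0]
grip_width: 1.0
grip_force: 0.0
```

Request:
step_arm(
  increments=[
    {"dx":0,"dy":0,"dz":0,"wx":0,"wy":0,"wz":0},
    {"dx":0,"dy":0,"dz":0,"wx":0,"wy":0,"wz":0},
    {"dx":0,"dy":0,"dz":0,"wx":0,"wy":0,"wz":0},
    {"dx":0,"dy":0,"dz":0,"wx":0,"wy":0,"wz":0},
  ],
)

```text
time_s: 28.95
eef_pos: [676.2, -117.5, 244.4]
ee_rot: [0.0, 0.75, 0.662, 0.0]
force: [1.0, 0.4, 0.1]
grip_width: 0.997
grip_force: 0.0
```

```bash
python3 to.py 678 -118 245
python3 - <<'E'
from h import *
c=cap("wrist"); cv2.imwrite("pics/w7.png",c["frame"])
print(lm(c,"wrist","handle_top"),lm(c,"wrist","isolator"))
hsv=cv2.cvtColor(c["frame"],cv2.COLOR_BGR2HSV)
y=cv2.inRange(hsv,(20,100,80),(35,255,255)); r=cv2.inRange(hsv,(0,110,60),(10,255,255))|cv2.inRange(hsv,(170,110,60),(180,255,255))
for n,m,z in (("plate",y|r,66),):
    m=cv2.morphologyEx(m,cv2.MORPH_OPEN,np.ones((5,5)))
    for k in cv2.findContours(m,cv2.RETR_EXTERNAL,cv2.CHAIN_APPROX_NONE)[0]:
        if cv2.contourArea(k)>800:
            b=cv2.minAreaRect(k); P=[ray(c,p,z) for p in cv2.boxPoints(b)]
            print(n,b,np.mean(P,0).round(1),[np.rad2deg(np.arctan2(*(P[i+1]-P[i])[1::-1])).round(1) for i in range(3)],[np.linalg.norm(P[i+1]-P[i]).round(1) for i in range(3)])
E
```

```text
[ 676.2 -117.5  244.4] toolx deg 82.87 units [-0.012  0.072 -0.026] F [1.  0.4 0.1] grip 0.0 0.9974693992535208
[(array([ 679.3, -116.3,  104.4]), 0.96)] [(array([ 678.1, -122.3,   -0. ]), 0.66)]
plate ((263.0, 179.0), (74.0, 68.0), 90.0) [ 677.2 -122.    66. ] [np.float64(-7.1), np.float64(-95.0), np.float64(172.9)] [np.float64(64.6), np.float64(75.7), np.float64(69.7)]
```

View pics/w7.png

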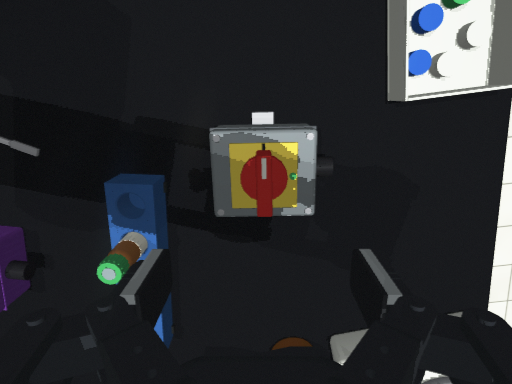

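Wrist view: the grey isolator is square to the tool, with the bar vertical at (264,183), the stroke at the top (off), and the green dot at the right (295,177).

```bash
python3 - <<'E'
from h import *
c=cap("wrist")
print(ray(c,(264.5,175),66),ray(c,(264,183),104),proj(c,[679,-117.5,104]),proj(c,[679,-117.5,66]))
E
python3 to.py 679 -118 105
```

```text
[ 679.43818432 -117.09738605   66.        ] [ 678.92630392 -114.3144481   104.        ] [264.52837496 186.50093832] [264.10651866 175.44777948]
[ 676.3 -118.1  244.2] toolx deg 82.81 units [0.016 0.105 5.57 ] F [ 0.2 -0.4 -0.8] grip 0.0 0.993182838818855
```

Request:
step_arm(
  increments=[
    {"dx":0.04,"dy":0.1,"dz":0.8,"wx":0,"wy":0,"wz":0},
    {"dx":0,"dy":0,"dz":1,"wx":0,"wy":0,"wz":0},
    {"dx":0,"dy":0,"dz":1,"wx":0,"wy":0,"wz":0},
    {"dx":0,"dy":0,"dz":1,"wx":0,"wy":0,"wz":0},
    {"dx":0,"dy":0,"dz":1,"wx":0,"wy":0,"wz":0},
  ],
)

```text
time_s: 29.65
eef_pos: [678.9, -117.6, 123.2]
ee_rot: [0.0, 0.75, 0.661, 0.0]
force: [0.0, -0.0, 0.8]
grip_width: 1.0
grip_force: 0.0
```

Request:
step_arm(
  increments=[
    {"dx":0,"dy":0,"dz":0.5,"wx":0,"wy":0,"wz":0},
    {"dx":0,"dy":0,"dz":0.2,"wx":0,"wy":0,"wz":0},
    {"dx":0,"dy":0,"dz":0,"wx":0,"wy":0,"wz":0},
    {"dx":0,"dy":0,"dz":0,"wx":0,"wy":0,"wz":0},
  ],
)

```text
time_s: 30.05
eef_pos: [679.5, -118.0, 107.9]
ee_rot: [0.001, 0.75, 0.661, 0.001]
force: [-0.0, -0.7, -0.6]
grip_width: 0.992
grip_force: 0.0
```

```bash
python3 to.py 679 -117 105
```

```text
[ 679.5 -118.   107.9] toolx deg 82.77 units [ 0.036 -0.024  0.117] F [-0.  -0.7 -0.6] grip 0.0 0.9916290665578866
```

Request:
step_arm(
  increments=[
    {"dx":0.03,"dy":0,"dz":0.08,"wx":0,"wy":0,"wz":0},
    {"dx":0,"dy":0,"dz":0,"wx":0,"wy":0,"wz":0},
    {"dx":0,"dy":0,"dz":0,"wx":0,"wy":0,"wz":0},
    {"dx":0,"dy":0,"dz":0,"wx":0,"wy":0,"wz":0},
    {"dx":0,"dy":0,"dz":0,"wx":0,"wy":0,"wz":0},
  ],
  fingers=5,
  squeeze=25,
)

```text
time_s: 30.55
eef_pos: [679.1, -117.1, 104.7]
ee_rot: [0.0, 0.75, 0.661, 0.0]
force: [0.4, 0.1, 1.1]
grip_width: 0.158
grip_force: 24.1
```

Request:
step_arm(
  increments=[
    {"dx":0,"dy":0,"dz":0,"wx":0,"wy":0,"wz":0},
    {"dx":0,"dy":0,"dz":0,"wx":0,"wy":0,"wz":0},
    {"dx":0,"dy":0,"dz":0,"wx":0,"wy":0,"wz":0},
  ],
)

```text
time_s: 30.85
eef_pos: [679.1, -117.1, 104.7]
ee_rot: [0.0, 0.75, 0.661, 0.0]
force: [0.5, -1.2, 1.8]
grip_width: 0.16
grip_force: 25.4
```

Gripped at 14 mm with almost no side force. Turning clockwise seen from above (+wz).

Request:
step_arm(
  increments=[
    {"dx":0,"dy":0,"dz":0,"wx":0,"wy":0,"wz":0.6},
    {"dx":0,"dy":0,"dz":0,"wx":0,"wy":0,"wz":0.8},
    {"dx":0,"dy":0,"dz":0,"wx":0,"wy":0,"wz":0.8},
    {"dx":0,"dy":0,"dz":0,"wx":0,"wy":0,"wz":0.8},
    {"dx":0,"dy":0,"dz":0,"wx":0,"wy":0,"wz":0},
  ],
)

```text
time_s: 31.35
eef_pos: [679.2, -117.2, 104.7]
ee_rot: [0.0, 0.845, 0.535, 0.0]
force: [1.1, -0.6, 0.8]
grip_width: 0.155
grip_force: 25.3
```

Request:
step_arm(
  increments=[
    {"dx":0,"dy":0,"dz":0,"wx":0,"wy":0,"wz":1},
    {"dx":0,"dy":0,"dz":0,"wx":0,"wy":0,"wz":1},
    {"dx":0,"dy":0,"dz":0,"wx":0,"wy":0,"wz":1},
    {"dx":0,"dy":0,"dz":0,"wx":0,"wy":0,"wz":1},
    {"dx":0,"dy":0,"dz":0,"wx":0,"wy":0,"wz":1},
  ],
)

```text
time_s: 31.85
eef_pos: [679.4, -117.3, 104.7]
ee_rot: [0.0, 0.955, 0.298, 0.001]
force: [2.6, -0.9, 0.2]
grip_width: 0.157
grip_force: 25.0
```

Request:
step_arm(
  increments=[
    {"dx":0,"dy":0,"dz":0,"wx":0,"wy":0,"wz":1},
    {"dx":0,"dy":0,"dz":0,"wx":0,"wy":0,"wz":1},
    {"dx":0,"dy":0,"dz":0,"wx":0,"wy":0,"wz":1},
    {"dx":0,"dy":0,"dz":0,"wx":0,"wy":0,"wz":1},
    {"dx":0,"dy":0,"dz":0,"wx":0,"wy":0,"wz":1},
  ],
)

```text
time_s: 32.35
eef_pos: [679.5, -117.5, 104.8]
ee_rot: [0.0, 0.999, 0.04, 0.001]
force: [2.8, -2.2, 1.5]
grip_width: 0.156
grip_force: 24.9
```

Request:
step_arm(
  increments=[
    {"dx":0,"dy":0,"dz":0,"wx":0,"wy":0,"wz":0.9},
    {"dx":0,"dy":0,"dz":0,"wx":0,"wy":0,"wz":0.6},
    {"dx":0,"dy":0,"dz":0,"wx":0,"wy":0,"wz":0},
  ],
)

```text
time_s: 32.65
eef_pos: [679.4, -117.6, 104.7]
ee_rot: [0.0, 0.999, -0.036, 0.001]
force: [3.1, -3.5, -0.7]
grip_width: 0.156
grip_force: 24.8
```

```bash
python3 to.py 679 -117 105; python3 -c "
from h import *
print(ctrl.sense()['wrist_torque'])"
```

```text
[ 679.4 -117.6  104.7] toolx deg -4.18 units [-0.02  -0.023 -0.01 ] F [ 3.1 -3.5 -0.7] grip 24.8246768116951 0.15601153364943196
[-0.49147342 -0.57249176 -0.15912292]
```

87° turned. Opening and rising.

Request:
step_arm(
  increments=[
    {"dx":0,"dy":0,"dz":0,"wx":0,"wy":0,"wz":0},
    {"dx":0,"dy":0,"dz":0,"wx":0,"wy":0,"wz":0},
    {"dx":0,"dy":0,"dz":0,"wx":0,"wy":0,"wz":0},
    {"dx":0,"dy":0,"dz":0,"wx":0,"wy":0,"wz":0},
    {"dx":0,"dy":0,"dz":0,"wx":0,"wy":0,"wz":0},
  ],
  fingers=60,
)

```text
time_s: 33.15
eef_pos: [679.0, -117.0, 104.5]
ee_rot: [-0.0, 0.999, -0.037, -0.0]
force: [-0.7, 0.2, -0.1]
grip_width: 0.702
grip_force: 0.0
```

Request:
step_arm(
  increments=[
    {"dx":0,"dy":0,"dz":-0.5,"wx":0,"wy":0,"wz":0},
    {"dx":0,"dy":0,"dz":-1,"wx":0,"wy":0,"wz":0},
    {"dx":0,"dy":0,"dz":-1,"wx":0,"wy":0,"wz":0},
    {"dx":0,"dy":0,"dz":-1,"wx":0,"wy":0,"wz":0},
    {"dx":0,"dy":0,"dz":-1,"wx":0,"wy":0,"wz":0},
  ],
)

```text
time_s: 33.65
eef_pos: [679.0, -117.0, 219.3]
ee_rot: [0.0, 0.999, -0.037, 0.0]
force: [0.4, -0.2, 0.3]
grip_width: 0.702
grip_force: 0.0
```

Request:
step_arm(
  increments=[
    {"dx":0,"dy":0,"dz":-0.8,"wx":0,"wy":0,"wz":0},
    {"dx":0,"dy":0,"dz":0,"wx":0,"wy":0,"wz":0},
    {"dx":0,"dy":0,"dz":0,"wx":0,"wy":0,"wz":0},
    {"dx":0,"dy":0,"dz":0,"wx":0,"wy":0,"wz":0},
  ],
)

```text
time_s: 34.05
eef_pos: [678.6, -116.9, 235.7]
ee_rot: [-0.0, 0.999, -0.037, -0.001]
force: [-1.2, -0.0, -0.3]
grip_width: 0.703
grip_force: 0.0
```

```bash
python3 to.py 679 -117 245
python3 - <<'E'
from h import *
c=cap("wrist"); f=c["frame"]; hsv=cv2.cvtColor(f,cv2.COLOR_BGR2HSV)
u,v=proj(c,[679,-117,104]).astype(int); print(u,v)
s=slice(max(v-60,0),v+60); t=slice(u-60,u+60)
r=(cv2.inRange(hsv,(0,110,60),(10,255,255))|cv2.inRange(hsv,(170,110,60),(180,255,255)))[s,t]
g=cv2.inRange(hsv,(45,90,60),(80,255,255))[s,t]; w=cv2.inRange(hsv,(0,0,150),(180,70,255))[s,t]
for n,m in (("red",r),("green",g)):
    ys,xs=np.nonzero(m); print(n,len(xs),xs.mean()+u-60,ys.mean()+s.start,xs.min()+u-60,xs.max()+u-60,ys.min()+s.start,ys.max()+s.start)
c=cap("scene"); print([lm(c,"scene",l)[:1] for l in ("vial_blue","vial_red","vial_white","vial_black","vial_green","vial_yellow","beaker","reagent")])
E
```

```text
[ 678.6 -116.9  235.7] toolx deg -4.23 units [ 0.014  0.001 -0.371] F [-1.2 -0.  -0.3] grip 0.0 0.7027276384229157
260 188
red 2031 261.3899556868538 182.83407188577056 238 285 151 219
green 37 262.5945945945946 147.86486486486487 259 266 145 150
[[(array([543.7, 193.8,  66.7]), 0.73)], [(array([522.7, 240.9,  65.3]), 0.62)], [(array([582.7, 164.5,  67.7]), 0.65)], [(array([ 686.5, -409.5,   -1.4]), 0.57)], [(array([ 517. , -185.6,    9.1]), 0.55)], [(array([ 499.8, -320.9,    6.9]), 0.77)], [(array([ 468. , -479.5,    5. ]), 0.81)], [(array([ 684.9, -411.2,    1. ]), 0.92)]]
```

The bar now points at the green dot (262,148) and the vials are home, so I'm handing in.

```bash
python3 -c "
from rig import finish_job
print(finish_job())"
```

```text
the job is handed in; nothing more can be done
None
```

I've handed the job in: the blue vial is in pocket 2, the red vial is in pocket 3, and the isolator handle is turned to on. The last pictures agreed with this, but the hand-in returned no verdict.

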